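Unload the rotary jar mixer and close it up

TASK

The mixing run is over: slacken the mixer's spindle nut (it has a left-hand thread, so it loosens clockwise and the usual way only tightens it), then lay the slotted washer and the spider cover flat on the rubber mat, and stand every jar from the mixer upright in the steel tray without tipping any over. Then close the empty mixer again: cover fully home over the spindle and the drive pin, slotted washer seated in the cover's collar under the nut, and the nut turned until it stops. Leave the bottle, the flask and the phone alone.

Things in the scene. Friction and masses are not known exactly. Their poses are not given: they have to be found in the camera images.
- mixer: Rotary jar mixer, fixed; white housing 210 x 210 mm with a locked aluminium turntable (top 98 mm above the bench). Origin: on the vertical spindle axis at bench level, z up. Three black wells (bore 37 mm, rim 14 mm high, floor = turntable top) at radius 70 mm, at 0, +120 and -120 degrees from its x axis. Its 12 mm spindle in the middle ends 221 mm above the bench.
- seat (a point): On the spindle axis at the hub flange (92 mm across, 159 mm above the bench) on which the cover sits. The flange carries a centring boss 47 mm across and 9 mm high, bevelled at the top. Axes as the mixer's.
- drive_pin (a point): Foot of the pointed drive pin on the hub flange, 38 mm from the spindle on the mixer's -x side: 8 mm thick, 14 mm tall. It must enter the cover's pin hole.
- collar_top (a point): Point of the mixer on the spindle axis, 175 mm above the bench: the level of the cover collar's top when the cover is home. The washer's origin lies here when it is seated.
- nut (a joint): Turn of the spindle nut (rad): 0 = tight, at a hard stop; grows clockwise seen from above (loosening; left-hand thread) to a stop at 5.0, where a ring on the spindle retains it: it never comes off. It rises 10 mm per turn, turns with about 0.06 N m, stays where it is left. Starts tight (0 to 0.1).
- nut_grip (a point): Centre of the spindle nut, a plain steel bar 38 mm long (its x axis), 20 mm wide (its y axis) and 24 mm tall; grip it across the 20 mm. Tight, its underside is 0.4 mm above the seated washer (181.4 mm above the bench). The cover's bore passes over the nut; the washer only slides in or out sideways under the loosened nut.
- cover: Loose aluminium spider cover, 0.16 to 0.26 kg, 6 mm thick: 96 mm square centre, three arms with 42 mm discs at radius 70 mm (0, +120, -120 degrees from its x axis), over the wells. Origin: bore centre at the underside, z up; home, it lies at the seat with the mixer's heading. Bore 50 mm; collar 62 mm outside, top 16 mm above the underside; pin hole 12 mm, 38 mm on its -x side.
- cover_handle (a point): Grip point on the cover's upright black handle block: 24 mm along the cover's x axis, 14 mm along its y axis, 62 mm from the bore on the +x arm, reaching from 6 to 46 mm above the underside; this point is 34 mm above the underside.
- washer: Loose slotted steel washer, 0.12 kg: U-shaped plate 62 x 62 x 6 mm, 16 mm slot open to its +x, ending 9 mm behind the origin. Origin: on the spindle's line when seated, plate underside, z up. A 3 mm step below (within 23 mm of the origin) drops into the collar's bore: lift it over 4 mm to slide it out, 55 mm along its -x, before raising it past the nut; in likewise. Any heading when seated.
- washer_tab (a point): Grip point on the washer's upright tab: 18 mm along the washer's x axis, 12 mm along its y axis, 30 mm tall on the plate, 53 mm from the origin on the -x side; this point is 24 mm above the plate's underside. At the start it points roughly (within 0.6 rad) to the mixer's -x.
- tray: Open stainless tray, 200 x 160 mm (x by y), 25 mm high, walls and floor 4 mm. Origin: centre of its underside. Does not move.
- mat: Plain grey-green rubber mat, 300 x 220 mm (x by y), 3 mm thick, flat on the bench. Origin: centre of its underside. Does not move.
- amber_bottle: Bystander: amber reagent bottle, 68 mm across, 130 mm tall. Origin: centre of its underside.
- flask: Bystander: small stoppered glass flask, 66 mm across, 115 mm tall. Origin: centre of its underside.
- phone: Bystander: black mobile phone lying flat, 150 x 72 x 9 mm. Origin: centre of its underside.
- jar1: Round steel jar, upright in a well at the start: body 32 mm across, aluminium lid 34 mm across and 14 mm tall, 58 mm tall in all, 0.15 to 0.31 kg. Origin: centre of its underside. Absent in some runs.
- jar2: Round steel jar, upright in a well at the start: body 32 mm across, aluminium lid 34 mm across and 14 mm tall, 58 mm tall in all, 0.15 to 0.31 kg. Origin: centre of its underside. Absent in some runs.
- jar3: Round steel jar, upright in a well at the start: body 32 mm across, aluminium lid 34 mm across and 14 mm tall, 58 mm tall in all, 0.15 to 0.31 kg. Origin: centre of its underside. Absent in some runs.
There are look-alikes about, which are no part of the job. Leave any orange look-alike of the jar2 alone.

How it is judged:
By the outcome, as a careful person would: the job done as asked, in the order asked, and still so for the second after the job is handed in, with the robot touching nothing.
Of jar1, jar2, jar3 only 1 to 3 are there at a start; the rules pass over those that are not, and their reading is None.
At some moment in a run one of cover, washer may be knocked a few centimetres aside while the robot is not near it.
It also fails if it takes over 210 s, if anything falls off the work surface, if the arm or the gripper's body presses on something with over 40 N, if the wrist force passes 120 N, or if a joint passes its speed limit or range.

ROBOT

A 7-joint arm with a two-finger parallel gripper is mounted at the origin on the work surface. World frame = base frame: x ahead of the robot, y to its left, z up, the work surface at z = 0. Lengths are in m, angles in rad, forces in N, time in s.
With the tool pointing down it reaches from about 0.425 to 0.825 m from the base axis. Payload 3.6 kg.
Tool frame: the origin (TCP) lies on the centre line of the jaws, within the pads' length; the fingertips stand 14 mm ahead of it and the grasp point (between the pads) lies 5 mm behind it; z points along the fingers, y is the line along which they close (so a half turn about z gives the same grasp; the last joint's range is limited). The gripper opens to 85 mm and grips with 20 to 120 N. Pads are 22 mm wide; open, the fingers measure 114 mm over their backs; the gripper's body (76 mm by 85 mm) begins 54 mm behind the grasp point. The pads swing forward as they close: fully open they stand 13 mm farther back than shut.
Start: joints at [-1.133, 0.615, -0.013, 1.423, 0.008, 1.103, -0.04], TCP at [0.291, 0.581, 0.245] pointing down, gripper open.
Joint ranges: [-3.12, 3.12], [-0.3, 2.06], [-1.34, 1.32], [0.26, 2.42], [-1.36, 4.5], [0.01, 1.98], [-2.84, 2.84]. Speed limits (rad/s): [2.79, 2.79, 3.14, 3.14, 3.14, 3.14, 3.14].

INTERFACE

Orientations are given as a 3x3 rotation matrix whose columns are the frame's x, y, z axes.
In Python, from cell import get_state, snapshot, camera_info, finish_job, recognise, place_of gives the robot as it stands.
- The arm moves only by the shell command python3 -m jog 'ROWS' [FORCE]. ROWS is JSON, one flat list of numbers, 5 for each row, row after row: the shift along the tool's x, y, z normalised to -1 to 1, where 1 is 0.08 m, then the turn about the tool's z normalised to -1 to 1, where 1 is 45 degrees, then the opening in per cent of the stroke, from 0 (shut) to 100 (fully open). In form: [dx, dy, dz, spin, grip, dx, dy, dz, spin, grip, ...]. A call has 1 to 10 rows; each row shifts and turns the commanded pose from where the row before left it, along the tool's axes as they then stand; what a row does not reach is not made up. A row lasts 1/8 s, in which the tool goes at most 62.5 mm and 10.7 degrees, less where a joint would pass 70% of its speed; a pose out of reach is approached as far as the arm can. A call with a number of a shift or a turn outside -1 to 1 is refused whole. A call with a gripper value outside its range is refused whole. The fingers move at their own pace and stop on an object; FORCE is the grip in N (left out, the last holds). Time passes only in rows, so rows that do not move let the fingers close. It gives the time, the measured TCP pose, the force, the opening and the grip force at its end, in the units of the state.
- get_state(): the state, without advancing time (a new reading comes with each control period).
- snapshot(name): name is "scene" or "top"; returns the picture (384x512x3 uint8, red, green, blue); there is no depth.
- camera_info(name): a dict with "intrinsics" (3x3 intrinsics, pixels), "R" (3x3) and "t" (3): a world point X has camera coordinates R X + t. Camera axes: x right, y down, z forward; pixel columns grow to the right and rows downward; lengths in m; the calibration is good to about 2 mm. A picture is of the moment at which its call begins. camera_info takes no time and is no camera call.
- finish_job(): hands the job in; it is judged then, once.
Trained networks look in the newest picture that a camera, given by its name, has taken for a name from the list of things; names that differ only in an ending like _2 or _b are one class to them, and where a whole thing is asked for, a point or a joint stands for the part that bears it (a point fixed in the world has none). Each returns a list of dicts, best first, with "conf" (0 to 1); they miss things now and then, are a little off and sometimes report something else, mostly with a low value. They report only what shows in the picture. A call takes as long as a camera call. They do not tell look-alikes from the thing itself.
- recognise(camera, thing): "at" ([column, row] in pixels, amid what is visible of it).
- place_of(camera, thing): "at" ([column, row] in pixels: a listed point, or the origin of a listed thing).
The state is a dict: "clock": time; "q": joint angles; "qd": joint speeds; "effort": joint torques, N m; "tcp_pos": TCP position; "eef_rot": TCP orientation; "contact_force": force on the tool from outside, world axes, zero at the start; "ft_torque": the same for the moment, N m; "opening": opening from 0.0 (shut) to 1.0 (fully open); "gripper_force": force on a finger pad.
Only numpy, scipy, OpenCV 4.12 (cv2) and the standard library are available. Lean on these libraries where they do the work, as an engineer would, in place of code of your own. Each camera call takes 0.05 s, during which the arm holds its last target. There are 200 camera calls.

## Working session

There is one attempt and no reset: what is moved stays moved. The work goes in short steps, Python scripts to look and compute and a shell command to move; the robot and the scene stay as the last step left them, time stands still between calls to the robot, and variables do not carry over. Pictures are saved under pics/ and viewed, at most 14 in all, crops included, and the job is handed in when it is done.

```bash
mkdir -p pics; ls
cat > h.py <<'E'
import numpy as np, cv2
from cell import *
def ray(cam,uv):
    c=camera_info(cam);K=np.array(c["intrinsics"]);R=np.array(c["R"]);t=np.array(c["t"])
    d=R.T@np.linalg.inv(K)@np.array([uv[0],uv[1],1.]);return -R.T@t,d
def at_z(cam,uv,z):
    o,d=ray(cam,uv);return o+d*(z-o[2])/d[2]
def proj(cam,X):
    c=camera_info(cam);K=np.array(c["intrinsics"]);p=K@(np.array(c["R"])@np.array(X)+np.array(c["t"]));return p[:2]/p[2]
def tri(uv1,uv2):
    o1,d1=ray("scene",uv1);o2,d2=ray("top",uv2)
    A=np.stack([d1,-d2],1);s=np.linalg.lstsq(A,o2-o1,rcond=None)[0]
    a=o1+d1*s[0];b=o2+d2*s[1];return (a+b)/2,np.linalg.norm(a-b)
def save(cam,fn,crop=None,scale=1):
    im=snapshot(cam)[:,:,::-1]
    if crop: im=im[crop[1]:crop[3],crop[0]:crop[2]]
    cv2.imwrite("pics/"+fn,cv2.resize(im,None,fx=scale,fy=scale,interpolation=cv2.INTER_CUBIC))
E
python3 - <<'E'
from h import *
np.set_printoptions(precision=3,suppress=True)
a=snapshot("scene");b=snapshot("top")
cv2.imwrite("pics/s0.png",cv2.resize(a[:,:,::-1],(800,600)));cv2.imwrite("pics/t0.png",cv2.resize(b[:,:,::-1],(800,600)))
for c in("scene","top"):
    print(c,ray(c,(256,192)))
Z={"seat":.159,"drive_pin":.159,"collar_top":.175,"nut_grip":.1934,"cover":.159,"cover_handle":.193,"washer":.175,"washer_tab":.199,"mixer":0,"tray":0,"mat":0,"amber_bottle":0,"flask":0,"phone":0,"jar1":.098,"jar2":.098,"jar3":.098}
for n,z in Z.items():
    for c in("scene","top"):
        print(n,c,[(np.round(d["at"],1).tolist(),round(d["conf"],2),at_z(c,d["at"],z).round(3).tolist()) for d in place_of(c,n)[:4]])
E
```

```text
pics
scene (array([1.195, 0.142, 0.63 ]), array([-0.79, -0.17, -0.59]))
top (array([0.478, 0.007, 1.308]), array([ 0.054, -0.029, -0.998]))
seat scene [([277.3, 191.2], 0.77, [0.553, 0.052, 0.159])]
seat top [([230.1, 189.7], 0.64, [0.546, 0.045, 0.159])]
drive_pin scene [([262.9, 231.5], 0.66, [0.686, 0.044, 0.159])]
drive_pin top [([229.3, 201.2], 0.64, [0.514, 0.047, 0.159])]
collar_top scene [([272.0, 182.0], 0.82, [0.544, 0.038, 0.175])]
collar_top top [([229.7, 187.5], 0.91, [0.551, 0.046, 0.175])]
nut_grip scene [([271.6, 175.8], 0.63, [0.547, 0.038, 0.193]), ([276.3, 185.3], 0.61, [0.58, 0.053, 0.193]), ([269.4, 181.3], 0.19, [0.568, 0.037, 0.193])]
nut_grip top [([232.2, 189.3], 0.44, [0.545, 0.038, 0.193])]
cover scene [([273.2, 188.8], 0.6, [0.546, 0.041, 0.159])]
cover top [([233.7, 188.3], 0.74, [0.55, 0.035, 0.159])]
cover_handle scene [([259.3, 190.3], 0.88, [0.603, 0.022, 0.193]), ([215.2, 182.8], 0.64, [0.592, -0.074, 0.193])]
cover_handle top [([237.7, 163.2], 0.89, [0.616, 0.025, 0.193])]
washer scene [([271.5, 180.3], 0.83, [0.537, 0.036, 0.175]), ([271.3, 172.9],
[... 1384 characters left out ...]
 top [([177.0, 218.1], 0.4, [0.464, 0.2, 0.098]), ([235.7, 166.2], 0.21, [0.618, 0.032, 0.098])]
jar2 scene [([263.4, 228.8], 0.76, [0.611, 0.031, 0.098]), ([347.1, 224.9], 0.76, [0.567, 0.207, 0.098]), ([256.4, 194.5], 0.62, [0.492, -0.008, 0.098]), ([302.2, 207.7], 0.57, [0.524, 0.106, 0.098])]
jar2 top [([177.0, 218.1], 0.4, [0.464, 0.2, 0.098]), ([235.7, 166.2], 0.21, [0.618, 0.032, 0.098])]
jar3 scene [([263.4, 228.8], 0.76, [0.611, 0.031, 0.098]), ([347.1, 224.9], 0.76, [0.567, 0.207, 0.098]), ([256.4, 194.5], 0.62, [0.492, -0.008, 0.098]), ([302.2, 207.7], 0.57, [0.524, 0.106, 0.098])]
jar3 top [([177.0, 218.1], 0.4, [0.464, 0.2, 0.098]), ([235.7, 166.2], 0.21, [0.618, 0.032, 0.098])]
```

View pics/s0.png

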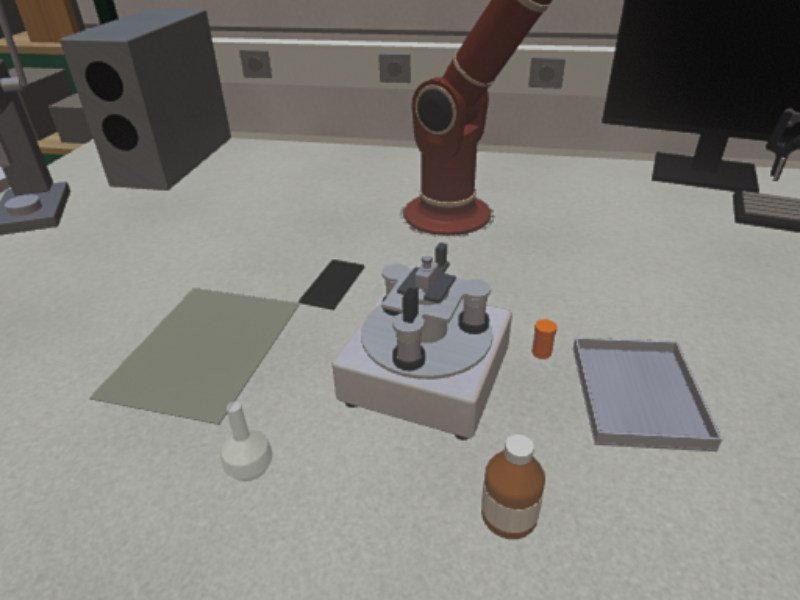

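View pics/t0.png

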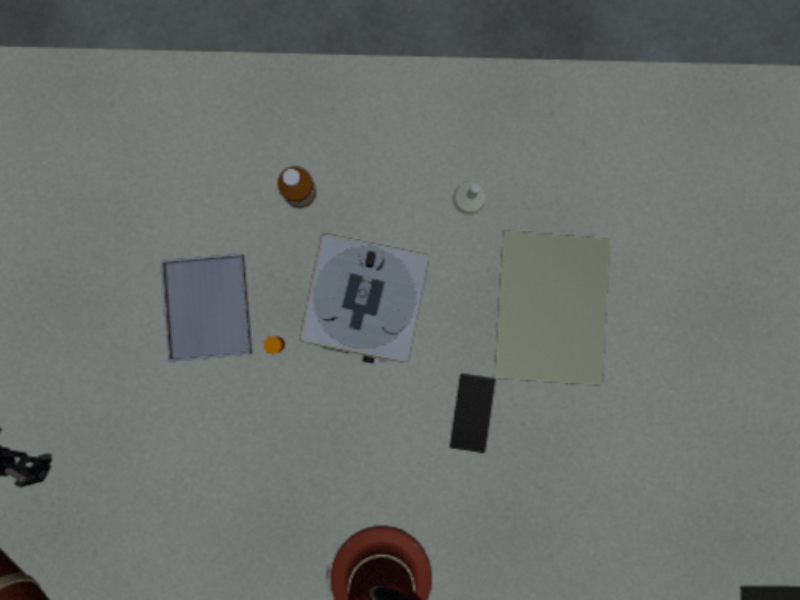

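Run:
```python
from h import *
np.set_printoptions(precision=3,suppress=True)
s=get_state();print(s)
save("top","tc.png",(185,140,285,240),6)
save("scene","sc.png",(205,120,345,260),5)
```

```text
{'clock': 1.8, 'q': array([-1.133,  0.615, -0.013,  1.423,  0.008,  1.103, -0.04 ]), 'qd': array([-0.001, -0.001, -0.   , -0.   , -0.002,  0.002, -0.   ]), 'effort': array([ -0.   , -46.91 ,   0.259, -17.134,   0.01 ,   0.002,  -0.   ]), 'tcp_pos': array([0.291, 0.581, 0.245]), 'eef_rot': array([[-0.894,  0.447, -0.   ],
       [ 0.447,  0.894, -0.   ],
       [ 0.   , -0.   , -1.   ]]), 'contact_force': array([-0.435, -0.248, -0.314]), 'ft_torque': array([ 0.02 ,  0.037, -0.014]), 'gripper_force': 0.0, 'opening': 1.0011475864174353}
```

The scene view shows three jars in the mixer's wells, at about (263,228), (302,200) and (256,185) px. The orange look-alike is at (347,216), the mat is to the left and the tray to the right. The top view agrees: mixer at (233,190), tray at (132,197), mat at (353,197).

View pics/tc.png

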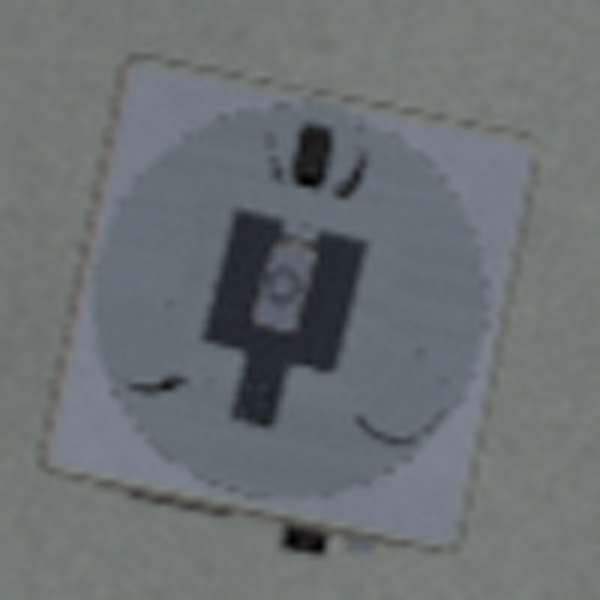

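Run:
```python
from h import *
# mixer corners on housing from top crop (guess) at z~0.085 ; full-res px from 800x600 view
pts=np.array([(322,234),(428,256),(408,361),(302,341)])*0.64
for z in (.07,.09):
    P=np.array([at_z("top",p,z)[:2] for p in pts]);print(z,P.round(3).tolist(),P.mean(0).round(4),[round(float(np.linalg.norm(P[i]-P[i-1])),3) for i in range(4)])
e=P[0]-P[3]+P[1]-P[2];print("heading x",np.arctan2(e[1],e[0]))
e=P[0]-P[1]+P[3]-P[2];print("heading y",np.arctan2(e[1],e[0]))
for n,q in {"tray":[(163,260),(243,255),(251,354),(170,361)],"mat":[(504,230),(609,237),(603,385),(496,378)]}.items():
    P=np.array([at_z("top",np.array(p)*.64,.025 if n=="tray" else .003)[:2] for p in q]);print(n,P.round(3).tolist(),P.mean(0).round(3))
print(tri((271.6,175.8),(232.2,189.3)),tri((259.3,190.3),(237.7,163.2)),tri((278,160),(226.2,207.4)))
```

```text
0.07 [[0.67, 0.122], [0.631, -0.082], [0.429, -0.046], [0.464, 0.156]] [0.5485 0.0375] [0.208, 0.208, 0.205, 0.205]
0.09 [[0.667, 0.12], [0.628, -0.08], [0.43, -0.045], [0.464, 0.153]] [0.5474 0.037 ] [0.205, 0.204, 0.201, 0.202]
heading x -0.1681007578172226
heading y 1.3914199786018113
tray [[0.619, 0.438], [0.632, 0.282], [0.437, 0.261], [0.421, 0.418]] [0.527 0.35 ]
mat [[0.695, -0.241], [0.685, -0.456], [0.384, -0.443], [0.395, -0.227]] [ 0.54  -0.342]
(array([0.54494974, 0.03804857, 0.19189662]), np.float64(0.0008866372661811718)) (array([0.61461667, 0.02457995, 0.20172055]), np.float64(0.00035590758662053213)) (array([0.49647352, 0.04863122, 0.20345981]), np.float64(0.009282475457536594))
```

The top crop shows the U-shaped washer round the nut (centre at crop (285,285)), the tab at crop (258,400) pointing to -x, and the handle at crop (313,155).

```bash
cat >> h.py <<'E'
def go(x=None,y=None,z=None,a=None):
    s=get_state();p=s["tcp_pos"];R=s["eef_rot"];T=np.array([p[i] if v is None else v for i,v in enumerate((x,y,z))])
    d=R.T@(T-p)/.08; cur=np.arctan2(R[1,0],R[0,0])
    sp=0 if a is None else ((cur-a+np.pi)%(2*np.pi)-np.pi)
    print("now",p.round(4),"a",round(cur,4),"q7",s["q"][6].round(3),"need xyz",d.round(3),"spin",round(sp/(np.pi/4),3),"F",s["contact_force"].round(1),"open",round(s["opening"],3),"t",round(s["clock"],1))
    if a is not None:
        X=np.array([[np.cos(a),np.sin(a)],[np.sin(a),-np.cos(a)]]);print("  after spin need xy",(X.T@(T-p)[:2]/.08).round(3))
def yaw(cam,p1,p2,z):
    e=(at_z(cam,p2,z)-at_z(cam,p1,z));return np.arctan2(e[1],e[0])
E
python3 - <<'E'
from h import *
c=lambda p:np.array([185+p[0]/6,140+p[1]/6])
print("spindle",at_z("top",c((285,285)),.221))
q=[at_z("top",c(p),.2054)[:2] for p in((275,238),(318,245),(300,332),(255,325))]
print("nut",np.mean(q,0),np.array(q).round(3)); e=q[0]-q[3]+q[1]-q[2];print(np.arctan2(e[1],e[0]))
q=[at_z("top",c(p),.181)[:2] for p in((237,211),(368,238),(335,370),(205,340))]
print("washer",np.mean(q,0)); e=q[0]-q[3]+q[1]-q[2];print(np.arctan2(e[1],e[0])); f=q[0]-q[1]+q[3]-q[2];print(np.arctan2(f[1],f[0])-np.pi/2)
print("tabtop",at_z("top",c((258,400)),.211))
print("handletop",at_z("top",c((313,155)),.205))
E
```

```text
spindle [0.54786822 0.03695707 0.221     ]
nut [0.54890922 0.03649937] [[0.57  0.042]
 [0.567 0.023]
 [0.528 0.03 ]
 [0.531 0.05 ]]
-0.19640510598797525
washer [0.54834529 0.03744495]
-0.22543987789537978
-0.19867349031285086
tabtop [0.49760803 0.04818743 0.211     ]
handletop [0.60708207 0.0260012  0.205     ]
```

View pics/sc.png

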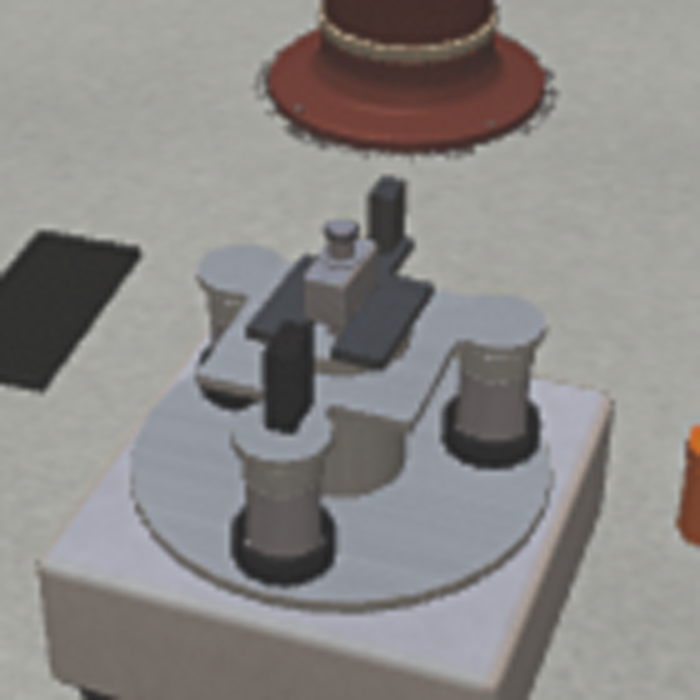

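The scene crop confirms all three jars are in their wells under the cover discs, with the nut bar lined up with the washer slot. I'm moving above the nut now.

```bash
python3 -m jog '[0,0,-0.35,0,60, 0,0,-0.35,0,60, -0.37,-0.29,0,0,50, -0.37,-0.29,0,0,50, -0.37,-0.29,0,0,50, -0.37,-0.29,0,0,50, -0.37,-0.29,0,0,50, -0.37,-0.29,0,0,50, -0.37,-0.29,0,0,50, -0.37,-0.29,0,0,50]' 60
python3 -m jog '[-0.37,-0.29,0,0,50, -0.37,-0.29,0,0,50, -0.37,-0.29,0,0,50, -0.37,-0.29,0,0,50, -0.37,-0.29,0,0,50, -0.37,-0.29,0,0,50, -0.37,-0.29,0,0,50, -0.37,-0.29,0,0,50, 0,0,0,-0.2,50, 0,0,0,-0.14,50]'
python3 -m jog '[0,0,0,0,50,0,0,0,0,50]'
python3 -c "
from h import *
go(.548,.037,.20,2.945)"
```

```text
clock: 3.15
tcp_pos: [0.42, 0.3083, 0.3015]
eef_rot: [[-0.894, 0.447, 0.0], [0.447, 0.894, 0.0], [-0.0, 0.001, -1.0]]
contact_force: [0.3, -0.1, 0.3]
opening: 0.5
gripper_force: 0.0
clock: 4.4
tcp_pos: [0.5484, 0.0368, 0.3013]
eef_rot: [[-0.981, 0.193, 0.0], [0.193, 0.981, -0.0], [-0.0, -0.0, -1.0]]
contact_force: [-0.9, 0.3, -0.1]
opening: 0.497
gripper_force: 0.0
clock: 4.65
tcp_pos: [0.5483, 0.0375, 0.3014]
eef_rot: [[-0.98, 0.197, 0.0], [0.197, 0.98, -0.0], [-0.0, -0.0, -1.0]]
contact_force: [0.1, 0.7, -0.3]
opening: 0.499
gripper_force: 0.0
now [0.5483 0.0375 0.3014] a 2.9434 q7 1.289 need xyz [ 0.002 -0.007  1.267] spin -0.002 F [ 0.1  0.7 -0.3] open 0.499 t 4.7
  after spin need xy [ 0.002 -0.007]
```

```bash
python3 -m jog '[0,0,0.4,0,50, 0,0,0.4,0,50, 0,0,0.3,0,50, 0,0,0.18,0,50, 0,0,0,0,50, 0,0,0,0,0, 0,0,0,0,0, 0,0,0,0,0, 0,0,0,0,0,0,0,0,0,0]' 40
python3 -c "
from h import *
go(.548,.037,.20,2.945);s=get_state();print(s['ft_torque'],s['gripper_force'])"
```

```text
clock: 5.9
tcp_pos: [0.5492, 0.0395, 0.2001]
eef_rot: [[-0.981, 0.194, 0.003], [0.194, 0.981, 0.003], [-0.002, 0.003, -1.0]]
contact_force: [0.2, 5.5, 4.0]
opening: 0.224
gripper_force: 43.5
now [0.5492 0.0395 0.2001] a 2.9462 q7 1.297 need xyz [ 0.009 -0.034  0.002] spin 0.002 F [0.2 5.5 4. ] open 0.224 t 5.9
  after spin need xy [ 0.009 -0.034]
[ 1.16824883 -0.00571572 -0.02738649] 43.484673500061035
```

```bash
python3 -m jog '[0,0.025,0,0,0, 0,0,0,0,0, 0,0,-0.003,0.2,0, 0,0,-0.003,0.2,0, 0,0,-0.003,0.2,0, 0,0,-0.003,0.2,0]'
python3 -c "
from h import *
go(.548,.037,.20,2.945);s=get_state();print(s['ft_torque'],s['gripper_force'])"
```

```text
clock: 6.65
tcp_pos: [0.5487, 0.0387, 0.201]
eef_rot: [[-0.675, 0.738, 0.0], [0.738, 0.675, -0.001], [-0.001, -0.0, -1.0]]
contact_force: [-1.6, 2.0, 6.4]
opening: 0.221
gripper_force: 43.2
now [0.5487 0.0387 0.201 ] a 2.3116 q7 0.774 need xyz [-0.01  -0.021  0.013] spin -0.806 F [-1.6  2.   6.4] open 0.221 t 6.7
  after spin need xy [ 0.004 -0.023]
[0.40793814 0.41230358 0.0683256 ] 43.15088331699371
```

```bash
python3 -m jog '[0,0,-0.004,0.2,0, 0,0,-0.003,0.2,0, 0,0,-0.003,0.2,0, 0,0,-0.004,0.2,0, 0,0,-0.003,0.2,0, 0,0,-0.003,0.2,0, 0,0,-0.003,0.2,0, 0,0,-0.003,0.2,0]'
python3 -m jog '[0,0,-0.004,0.2,0, 0,0,-0.003,0.2,0, 0,0,-0.003,0.2,0, 0,0,-0.004,0.2,0, 0,0,-0.003,0.2,0, 0,0,-0.003,0.2,0, 0,0,-0.003,0.2,0, 0,0,-0.003,0.2,0, 0,0,0,0,0]'
python3 -c "
from h import *
go(.548,.037,.20,2.945);s=get_state();print(s['ft_torque'],s['gripper_force'])"
```

```text
clock: 7.65
tcp_pos: [0.5466, 0.0385, 0.203]
eef_rot: [[0.494, 0.87, -0.005], [0.87, -0.494, 0.0], [-0.002, -0.004, -1.0]]
contact_force: [-5.7, 2.3, 8.4]
opening: 0.225
gripper_force: 43.4
clock: 8.78
tcp_pos: [0.5458, 0.0404, 0.2049]
eef_rot: [[0.981, -0.196, -0.007], [-0.196, -0.981, 0.004], [-0.008, -0.002, -1.0]]
contact_force: [-7.0, 5.8, 11.1]
opening: 0.225
gripper_force: 44.4
now [0.5458 0.0404 0.2049] a -0.1974 q7 -1.25 need xyz [0.036 0.037 0.061] spin 3.999 F [-7.   5.8 11.1] open 0.225 t 8.8
  after spin need xy [-0.035 -0.037]
[1.12592773 1.47223121 0.01019162] 44.38483715057373
```

```bash
python3 -m jog '[0,0,0,0,50, 0,0,0,0,50, 0,0,0,0,50, 0,0,-0.35,0,50, 0,0,-0.35,0,50, 0,0,0,-0.23,50, 0,0,0,-0.23,50, 0,0,0,-0.23,50, 0,0,0,-0.23,50, 0,0,0,-0.23,50]'
python3 -m jog '[0,0,0,-0.23,50, 0,0,0,-0.23,50, 0,0,0,-0.23,50, 0,0,0,-0.23,50, 0,0,0,-0.23,50, 0,0,0,-0.23,50, 0,0,0,-0.23,50, 0,0,0,-0.23,50, 0,0,0,-0.23,50, 0,0,0,-0.23,50]'
python3 -m jog '[0,0,0,-0.23,50, 0,0,0,-0.23,50, 0,0,0,-0.09,50,0,0,0,0,50,0,0,0,0,50]'
python3 -c "
from h import *
go(.5475,.0392,.205,2.945)
save('top','tc2.png',(205,165,265,225),8)"
```

```text
clock: 10.02
tcp_pos: [0.5486, 0.0388, 0.2599]
eef_rot: [[0.757, 0.653, -0.0], [0.653, -0.757, -0.001], [-0.001, 0.0, -1.0]]
contact_force: [0.9, -0.0, 0.4]
opening: 0.504
gripper_force: 0.0
clock: 11.28
tcp_pos: [0.5486, 0.0387, 0.2598]
eef_rot: [[-0.812, 0.584, -0.0], [0.584, 0.812, -0.001], [-0.0, -0.001, -1.0]]
contact_force: [-0.5, 0.2, 1.0]
opening: 0.499
gripper_force: 0.0
clock: 11.9
tcp_pos: [0.5487, 0.0391, 0.2599]
eef_rot: [[-0.98, 0.197, -0.0], [0.197, 0.98, -0.0], [0.0, -0.0, -1.0]]
contact_force: [0.1, -0.1, 0.5]
opening: 0.499
gripper_force: 0.0
now [0.5487 0.0391 0.2599] a 2.9433 q7 1.328 need xyz [ 0.015 -0.001  0.686] spin -0.002 F [ 0.1 -0.1  0.5] open 0.499 t 11.9
  after spin need xy [ 0.015 -0.001]
```

```bash
python3 -m jog '[0,0,0,0,50]'
python3 -c "
from h import *
go(.5475,.0392,.205,2.945)"
```

```text
clock: 12.08
tcp_pos: [0.5487, 0.0394, 0.26]
eef_rot: [[-0.981, 0.196, -0.0], [0.196, 0.981, -0.0], [0.0, -0.0, -1.0]]
contact_force: [-0.2, -0.6, 0.9]
opening: 0.503
gripper_force: 0.0
now [0.5487 0.0394 0.26  ] a 2.9444 q7 1.329 need xyz [ 0.014 -0.005  0.687] spin -0.001 F [-0.2 -0.6  0.9] open 0.503 t 12.1
  after spin need xy [ 0.014 -0.006]
```

```bash
python3 -m jog '[0.014,0,0.4,0,50, 0,0,0.27,0,50, 0,0,0,0,50, 0,0,0,0,0, 0,0,0,0,0, 0,0,0,0,0, 0,0,0,0,0]'
python3 -m jog '[0,0,-0.004,0.2,0, 0,0,-0.003,0.2,0, 0,0,-0.003,0.2,0, 0,0,-0.004,0.2,0, 0,0,-0.003,0.2,0, 0,0,-0.003,0.2,0, 0,0,-0.003,0.2,0, 0,0,-0.003,0.2,0,0,0,-0.003,0.2,0, 0,0,-0.003,0.2,0]'
python3 -m jog '[0,0,0,0,0]'
python3 -c "
from h import *
go(.5475,.0392,.205,2.945);s=get_state();print(s['ft_torque'],s['gripper_force'])"
```

```text
clock: 12.95
tcp_pos: [0.5484, 0.0399, 0.2075]
eef_rot: [[-0.981, 0.195, 0.003], [0.195, 0.981, 0.001], [-0.002, 0.001, -1.0]]
contact_force: [0.4, 1.2, 4.3]
opening: 0.227
gripper_force: 44.1
clock: 14.2
tcp_pos: [0.5472, 0.0391, 0.21]
eef_rot: [[0.2, 0.98, -0.0], [0.98, -0.2, -0.0], [-0.0, -0.0, -1.0]]
contact_force: [-2.1, -0.5, 6.6]
opening: 0.221
gripper_force: 44.4
clock: 14.32
tcp_pos: [0.5473, 0.0392, 0.21]
eef_rot: [[0.197, 0.98, -0.0], [0.98, -0.197, -0.001], [-0.001, -0.0, -1.0]]
contact_force: [-2.8, -0.5, 6.8]
opening: 0.226
gripper_force: 44.6
now [0.5473 0.0392 0.21  ] a 1.373 q7 0.05 need xyz [0.001 0.003 0.062] spin -2.002 F [-2.8 -0.5  6.8] open 0.226 t 14.3
  after spin need xy [-0.003  0.001]
[-0.10164157  0.4950018  -0.02454673] 44.58309710025787
```

```bash
python3 -m jog '[0,0,0,0,50, 0,0,0,0,50, 0,0,0,0,50, 0,0,-0.4,0,50, 0,0,-0.3,0,50, 0,0.63,0,-0.2,50, 0,0,0,-0.225,50, 0,0,0,-0.225,50, 0,0,0,-0.225,50, 0,0,0,-0.225,50]'
python3 -m jog '[0,0,0,-0.225,50, 0,0,0,-0.225,50, 0,0,0,-0.225,50, 0,0,0,-0.225,50, 0,0,0,0,50, 0,0,0,0,50]'
python3 -c "
from h import *
go(.4955,.0492,.199,2.945)
save('top','w1.png',(205,165,265,225),8)
print(place_of('top','washer_tab')[:2],place_of('scene','washer_tab')[:2])"
```

```text
clock: 15.58
tcp_pos: [0.5969, 0.0297, 0.2646]
eef_rot: [[-0.623, 0.782, -0.001], [0.782, 0.623, -0.0], [0.0, -0.001, -1.0]]
contact_force: [0.0, 0.5, 0.3]
opening: 0.503
gripper_force: 0.0
clock: 16.32
tcp_pos: [0.5969, 0.0297, 0.2648]
eef_rot: [[-0.98, 0.198, -0.0], [0.198, 0.98, -0.0], [0.0, -0.0, -1.0]]
contact_force: [-1.0, 0.2, -0.9]
opening: 0.499
gripper_force: 0.0
now [0.5969 0.0297 0.2648] a 2.9421 q7 1.37 need xyz [ 1.291 -0.012  0.823] spin -0.004 F [-1.   0.2 -0.9] open 0.499 t 16.3
  after spin need xy [ 1.291 -0.008]
[{'at': [303.2, 262.5], 'conf': 0.25}] [{'at': [281.4, 163.4], 'conf': 0.73}, {'at': [274.2, 243.2], 'conf': 0.61}]
```

View pics/w1.png

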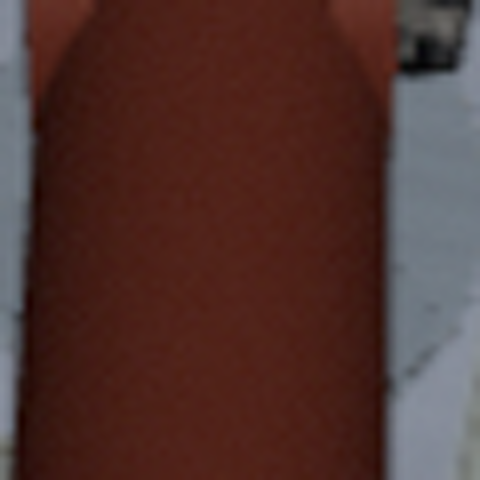

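The arm hides the washer from the top camera, so I'll use the earlier measurement and go to the tab.

```bash
python3 -m jog '[0.43,0,0,0,50, 0.43,0,0,0,50, 0.43,-0.01,0,0,50, 0,0,0.4,0,50, 0,0,0.3,0,50, 0,0,0.12,0,50, 0,0,0,0,50]' 80
python3 -c "
from h import *
go(.4955,.0492,.199,2.945)
a=snapshot('scene')
print(place_of('scene','washer_tab')[:2],proj('scene',(.4955,.0492,.199)))
save('scene','w2.png',(225,120,325,220),6)"
```

```text
clock: 17.35
tcp_pos: [0.4956, 0.0492, 0.1992]
eef_rot: [[-0.981, 0.196, -0.001], [0.196, 0.981, -0.0], [0.001, -0.0, -1.0]]
contact_force: [0.4, 0.4, -0.2]
opening: 0.501
gripper_force: 0.0
now [0.4956 0.0492 0.1992] a 2.9446 q7 1.326 need xyz [ 0.002 -0.001  0.002] spin -0.001 F [ 0.4  0.4 -0.2] open 0.501 t 17.4
  after spin need xy [ 0.002 -0.001]
[{'at': [282.2, 162.1], 'conf': 0.62}, {'at': [263.2, 190.4], 'conf': 0.44}] [280.37718803 161.4481879 ]
```

View pics/w2.png

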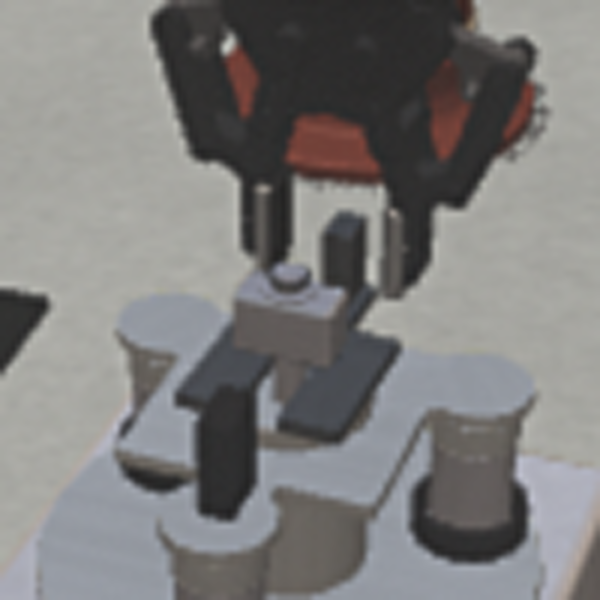

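The nut is raised and lies crosswise, and the fingers straddle the tab. I'll close, lift about 5.5 mm and slide the washer out.

```bash
python3 -m jog '[0,0,0,0,0, 0,0,0,0,0, 0,0,0,0,0, 0,0,0,0,0, 0,0,0,0,0]' 80
python3 -m jog '[0,0,-0.035,0,0, 0,0,-0.035,0,0, 0,0,0,0,0]'
python3 -c "
from h import *
go(.4955,.0492,.199,2.945)
save('scene','w3.png',(225,120,325,220),6)"
```

```text
clock: 18.12
tcp_pos: [0.496, 0.0493, 0.2]
eef_rot: [[-0.981, 0.195, 0.001], [0.195, 0.981, 0.0], [-0.001, 0.001, -1.0]]
contact_force: [-1.2, 0.1, 5.5]
opening: 0.121
gripper_force: 78.2
clock: 18.5
tcp_pos: [0.4955, 0.0491, 0.2049]
eef_rot: [[-0.981, 0.196, -0.0], [0.196, 0.981, -0.0], [0.0, -0.0, -1.0]]
contact_force: [0.2, 1.3, -0.6]
opening: 0.121
gripper_force: 77.9
now [0.4955 0.0491 0.2049] a 2.9448 q7 1.324 need xyz [0.    0.001 0.073] spin -0.0 F [ 0.2  1.3 -0.6] open 0.121 t 18.5
  after spin need xy [0.    0.001]
```

View pics/w3.png

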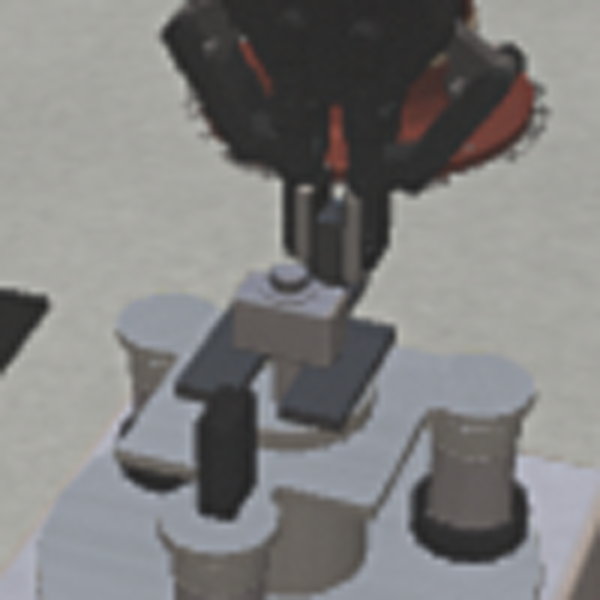

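```bash
python3 -m jog '[0.15,0,0,0,0, 0.2,0,0,0,0, 0.2,0,0,0,0, 0.2,0,0,0,0, 0,0,0,0,0,0,0,0,0,0]'
python3 -c "
from h import *
go(.54,-.342,.08,0)
save('scene','w4.png',(215,110,335,220),5)"
```

```text
clock: 19.3
tcp_pos: [0.4374, 0.0609, 0.2052]
eef_rot: [[-0.981, 0.195, 0.001], [0.195, 0.981, -0.0], [-0.001, 0.0, -1.0]]
contact_force: [0.4, 0.6, -0.6]
opening: 0.124
gripper_force: 77.9
now [0.4374 0.0609 0.2052] a 2.945 q7 1.273 need xyz [-2.24  -4.69   1.567] spin 3.75 F [ 0.4  0.6 -0.6] open 0.124 t 19.3
  after spin need xy [1.283 5.037]
```

View pics/w4.png

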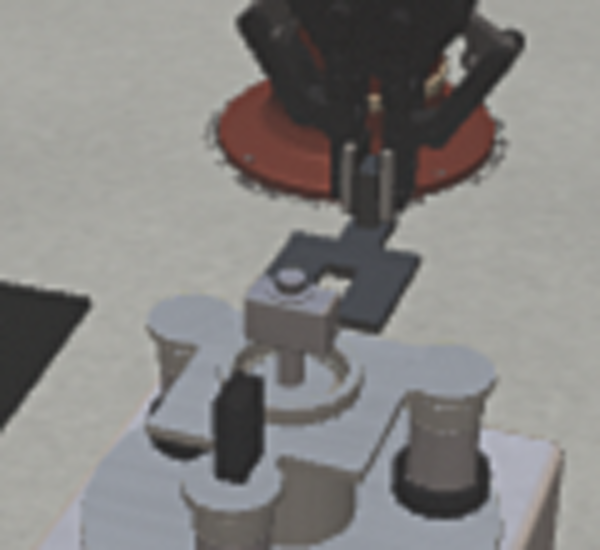

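The washer is clear of the nut. I'll raise it and carry it to the near part of the mat.

```bash
python3 -m jog '[0,0,-0.4,0,0, 0,0,-0.6,0,0, -0.43,-0.55,0,0,0, -0.43,-0.55,0,0,0, -0.43,-0.55,0,0,0, -0.42,-0.56,0,0,0, 0.21,-0.53,0,0,0, 0.21,-0.53,0,0,0, 0.21,-0.53,0,0,0, 0.21,-0.53,0,0,0]'
python3 -m jog '[0.22,-0.51,0.2,0,0, 0,0,0.5,0,0, 0,0,0.5,0,0, 0,0,0.5,0,0, 0,0,0.5,0,0, 0,0,0.5,0,0, 0,0,0.3,0,0, 0,0,0,0,0]'
python3 -c "
from h import *
go(.413,-.329,.0302,2.945)"
```

```text
clock: 20.6
tcp_pos: [0.4367, -0.2941, 0.2848]
eef_rot: [[-0.981, 0.196, 0.0], [0.196, 0.981, -0.001], [-0.0, -0.001, -1.0]]
contact_force: [0.6, -0.4, -0.6]
opening: 0.121
gripper_force: 78.2
clock: 21.6
tcp_pos: [0.4113, -0.3287, 0.0431]
eef_rot: [[-0.981, 0.196, -0.003], [0.196, 0.981, 0.002], [0.004, 0.002, -1.0]]
contact_force: [0.3, -0.1, -0.8]
opening: 0.123
gripper_force: 78.2
now [ 0.4113 -0.3287  0.0431] a 2.9445 q7 2.25 need xyz [-0.022  0.     0.162] spin -0.001 F [ 0.3 -0.1 -0.8] open 0.123 t 21.6
  after spin need xy [-0.021  0.001]
```

```bash
python3 -m jog '[0,0,0.1,0,0, 0,0,0.05,0,0, 0,0,0,0,0, 0,0,0,0,0]'
python3 -c "
from h import *
go(.413,-.329,.0302,2.945)"
```

```text
clock: 22.1
tcp_pos: [0.4124, -0.3292, 0.0335]
eef_rot: [[-0.981, 0.195, 0.001], [0.195, 0.981, -0.001], [-0.001, -0.0, -1.0]]
contact_force: [0.1, 0.5, -2.2]
opening: 0.12
gripper_force: 78.2
now [ 0.4124 -0.3292  0.0335] a 2.9449 q7 2.255 need xyz [-0.007  0.004  0.041] spin -0.0 F [ 0.1  0.5 -2.2] open 0.12 t 22.1
  after spin need xy [-0.007  0.004]
```

```bash
python3 -m jog '[0,0,0.03,0,0, 0,0,0,0,0, 0,0,0,0,0]'
python3 -m jog '[0,0,0.02,0,0, 0,0,0,0,0, 0,0,0,0,0]'
```

```text
clock: 22.48
tcp_pos: [0.4123, -0.3292, 0.031]
eef_rot: [[-0.981, 0.196, 0.001], [0.196, 0.981, -0.001], [-0.001, -0.0, -1.0]]
contact_force: [-0.8, 0.3, 4.4]
opening: 0.119
gripper_force: 78.9
clock: 22.85
tcp_pos: [0.4122, -0.3293, 0.0307]
eef_rot: [[-0.981, 0.196, 0.001], [0.196, 0.981, -0.001], [-0.001, -0.0, -1.0]]
contact_force: [-2.2, 1.8, 14.3]
opening: 0.127
gripper_force: 80.6
```

```bash
python3 -m jog '[0,0,0,0,50, 0,0,0,0,50, 0,0,0,0,50, 0,0,-0.6,0,50, 0,0,-0.7,0,50, 0,0,-0.7,0,50, 0,0,-0.7,0,50, 0,0,-0.6,0,50]'
python3 -m jog '[-0.17,0.54,0,0,50, -0.17,0.54,0,0,50, -0.17,0.54,0,0,50, -0.17,0.54,0,0,50, -0.17,0.54,0,0,50, -0.17,0.54,0,0,50, -0.17,0.54,0,0,50, -0.17,0.54,0,0,50, -0.17,0.54,0,-0.03,50, 0,0,0,0,50]'
python3 -c "
from h import *
go(.6085,.0279,.190,2.967)
snapshot('top')
print(place_of('scene','cover_handle')[:2],proj('scene',(.6085,.0279,.193)))
b=cv2.resize(snapshot('scene')[90:290,200:400],None,fx=3,fy=3); t=cv2.resize(snapshot('top')[150:283,310:400],None,fx=4.51,fy=4.51)[:600]
b=cv2.resize(b,(480,480));t=cv2.resize(t,(320,480));cv2.imwrite('pics/c1.png',np.hstack([b,t])[:,:,::-1])"
```

```text
clock: 23.85
tcp_pos: [0.412, -0.3289, 0.295]
eef_rot: [[-0.981, 0.195, 0.001], [0.195, 0.981, -0.001], [-0.001, -0.001, -1.0]]
contact_force: [0.4, -0.3, 0.2]
opening: 0.501
gripper_force: 0.0
clock: 25.1
tcp_pos: [0.6088, 0.0342, 0.2915]
eef_rot: [[-0.986, 0.164, -0.002], [0.164, 0.986, 0.003], [0.002, 0.003, -1.0]]
contact_force: [0.1, -0.7, 0.3]
opening: 0.501
gripper_force: 0.0
now [0.6088 0.0342 0.2915] a 2.977 q7 1.417 need xyz [-0.011 -0.083  1.268] spin 0.013 F [ 0.1 -0.7  0.3] open 0.501 t 25.1
  after spin need xy [-0.01  -0.079]
[{'at': [260.6, 190.0], 'conf': 0.92}] [261.6580144 192.2261694]
```

View pics/c1.png

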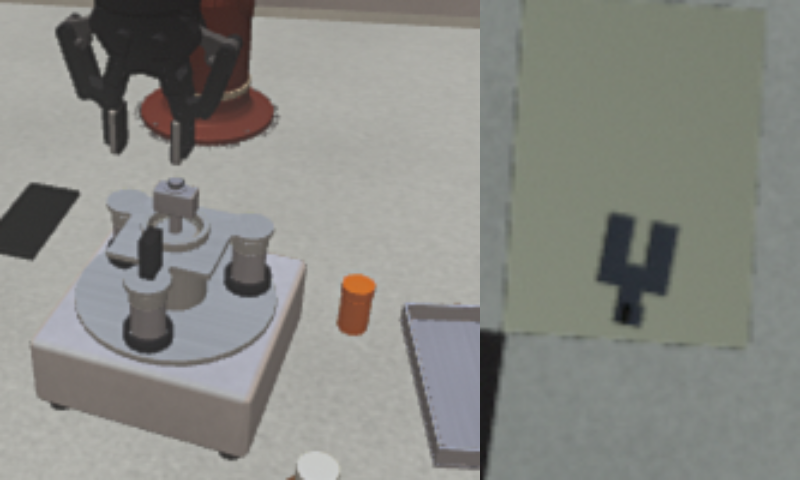

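The washer lies flat on the near part of the mat. Now the cover handle.

```bash
python3 -m jog '[0,0,0,0,50,0,0,0,0,50]'
python3 -c "
from h import *
go(.6085,.0279,.190,2.967)"
```

```text
clock: 25.55
tcp_pos: [0.6079, 0.0274, 0.2932]
eef_rot: [[-0.985, 0.174, 0.0], [0.174, 0.985, -0.0], [-0.0, -0.0, -1.0]]
contact_force: [0.1, 1.4, -0.3]
opening: 0.499
gripper_force: 0.0
now [0.6079 0.0274 0.2932] a 2.9668 q7 1.417 need xyz [-0.005  0.007  1.291] spin -0.0 F [ 0.1  1.4 -0.3] open 0.499 t 25.6
  after spin need xy [-0.006  0.007]
```

```bash
python3 -m jog '[0,0,0.5,0,50, 0,0,0.5,0,50, 0,0,0.29,0,50, 0,0,0,0,50, 0,0,0,0,50]'
python3 -m jog '[0,0,0,0,0, 0,0,0,0,0, 0,0,0,0,0, 0,0,0,0,0, 0,0,0,0,0]' 110
python3 -c "
from h import *
go(.6085,.0279,.190,2.967);print(get_state()['ft_torque'])"
```

```text
clock: 26.18
tcp_pos: [0.609, 0.0281, 0.1911]
eef_rot: [[-0.985, 0.173, 0.002], [0.173, 0.985, -0.0], [-0.002, 0.0, -1.0]]
contact_force: [0.1, 0.8, -0.6]
opening: 0.5
gripper_force: 0.0
clock: 26.8
tcp_pos: [0.6089, 0.0285, 0.1913]
eef_rot: [[-0.985, 0.172, 0.003], [0.172, 0.985, 0.0], [-0.002, 0.001, -1.0]]
contact_force: [-0.9, 0.8, 5.6]
opening: 0.146
gripper_force: 107.5
now [0.6089 0.0285 0.1913] a 2.9686 q7 1.44 need xyz [ 0.004 -0.008  0.017] spin 0.002 F [-0.9  0.8  5.6] open 0.146 t 26.8
  after spin need xy [ 0.004 -0.008]
[ 0.09270624  0.21859739 -0.01834252]
```

```bash
python3 -m jog '[0,0,-0.05,0,0, 0,0,-0.05,0,0, 0,0,-0.1,0,0, 0,0,-0.1,0,0, 0,0,0,0,0]'
python3 -c "
from h import *
go(.6085,.0279,.190,2.967);print(get_state()['ft_torque'])
save('scene','c2.png',(205,120,345,260),4)"
```

```text
clock: 27.42
tcp_pos: [0.6088, 0.0284, 0.2148]
eef_rot: [[-0.985, 0.172, 0.002], [0.172, 0.985, 0.0], [-0.002, 0.0, -1.0]]
contact_force: [1.2, 0.3, -1.8]
opening: 0.141
gripper_force: 107.2
now [0.6088 0.0284 0.2148] a 2.9684 q7 1.434 need xyz [ 0.003 -0.006  0.31 ] spin 0.002 F [ 1.2  0.3 -1.8] open 0.141 t 27.4
  after spin need xy [ 0.002 -0.006]
[-0.03373749 -0.11134715 -0.03357525]
```

View pics/c2.png

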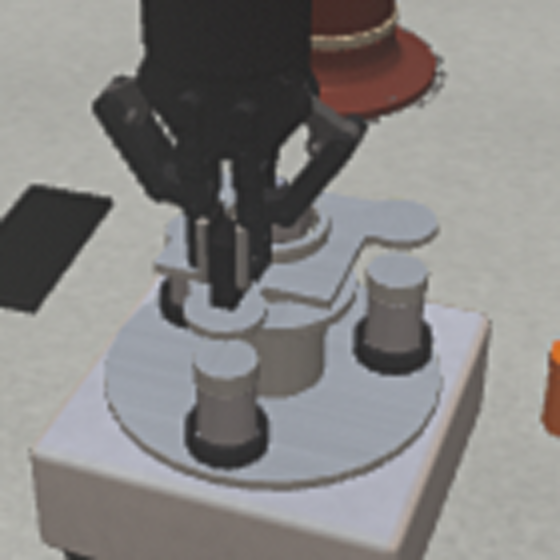

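The cover comes up level, and the jars stay standing in their wells.

```bash
python3 -m jog '[0,0,-0.3,0,0, 0,0,-0.4,0,0, 0,0,-0.4,0,0, -0.07,-0.26,0,0,0, -0.07,-0.26,0,0,0, -0.137,-0.522,0,0,0, -0.137,-0.522,0,0,0, -0.137,-0.522,0,0,0, -0.137,-0.522,0,0,0, -0.137,-0.522,0,0,0]'
python3 -m jog '[-0.137,-0.522,0,0,0, -0.137,-0.522,0,0,0, -0.07,-0.26,0,0,0, -0.07,-0.26,0,0,0, 0,0,0.4,0,0, 0,0,0.6,0,0, 0,0,0.6,0,0, 0,0,0.6,0,0, 0,0,0.5,0,0, 0,0,0.3,0,0]'
python3 -m jog '[0,0,0.15,0,0, 0,0,0,0,0, 0,0,0,0,0]'
python3 -c "
from h import *
go(.641,-.3587,.0353,2.967);print(get_state()['ft_torque'])"
```

```text
clock: 28.72
tcp_pos: [0.6283, -0.2331, 0.2993]
eef_rot: [[-0.985, 0.175, -0.004], [0.175, 0.985, 0.0], [0.004, -0.0, -1.0]]
contact_force: [0.4, 0.4, -1.6]
opening: 0.145
gripper_force: 107.3
clock: 29.98
tcp_pos: [0.6369, -0.3595, 0.0562]
eef_rot: [[-0.985, 0.175, -0.008], [0.175, 0.985, 0.003], [0.009, 0.002, -1.0]]
contact_force: [-0.2, -0.9, -1.7]
opening: 0.146
gripper_force: 107.4
clock: 30.35
tcp_pos: [0.6415, -0.3596, 0.051]
eef_rot: [[-0.985, 0.173, 0.002], [0.173, 0.985, -0.001], [-0.002, -0.001, -1.0]]
contact_force: [0.2, -0.2, -1.6]
opening: 0.142
gripper_force: 107.4
now [ 0.6415 -0.3596  0.051 ] a 2.968 q7 2.02 need xyz [0.009 0.01  0.196] spin 0.001 F [ 0.2 -0.2 -1.6] open 0.142 t 30.4
  after spin need xy [0.009 0.01 ]
[-0.04363761 -0.13787584  0.02042376]
```

```bash
python3 -m jog '[0,0,0.1,0,0, 0,0,0.07,0,0, 0,0,0,0,0, 0,0,0,0,0]'
python3 -m jog '[0,0,0.03,0,0, 0,0,0,0,0, 0,0,0,0,0]'
python3 -m jog '[0,0,0.02,0,0, 0,0,0,0,0, 0,0,0,0,0]'
```

```text
clock: 30.85
tcp_pos: [0.641, -0.3585, 0.0362]
eef_rot: [[-0.985, 0.172, -0.0], [0.172, 0.985, 0.0], [0.0, -0.0, -1.0]]
contact_force: [0.2, 0.2, -2.2]
opening: 0.141
gripper_force: 107.7
clock: 31.22
tcp_pos: [0.6413, -0.3587, 0.0355]
eef_rot: [[-0.985, 0.172, 0.001], [0.172, 0.985, -0.0], [-0.001, -0.0, -1.0]]
contact_force: [-2.6, 0.5, 4.6]
opening: 0.144
gripper_force: 108.6
clock: 31.6
tcp_pos: [0.6413, -0.3587, 0.0354]
eef_rot: [[-0.985, 0.172, 0.001], [0.172, 0.985, -0.0], [-0.001, 0.0, -1.0]]
contact_force: [-4.6, 3.1, 10.8]
opening: 0.143
gripper_force: 109.7
```

The cover is down on the mat. I'll release it and go to jar A, in the +x well.

```bash
python3 -m jog '[0,0,0,0,50, 0,0,0,0,50, 0,0,0,0,50, 0,0,-0.5,0,50, 0,0,-0.7,0,60, 0,0,-0.7,0,60, 0,0,-0.7,0,60, 0,0,-0.4,0,60]'
python3 -m jog '[0.125,0.522,0,0,60, 0.125,0.522,0,0,60, 0.125,0.522,0,0,60, 0.125,0.522,0,0,60, 0.125,0.522,0,0,60, 0.125,0.522,0,0,60, 0.125,0.522,0,0,60, 0.125,0.522,0,0,60, 0.13,0.524,0,0,60, 0,0,0,0,60]'
python3 -m jog '[0,0,0,0,60,0,0,0,0,60]'
python3 -c "
from h import *
go(.6168,.0272,.148,2.968)
snapshot('scene');snapshot('top')
for c in('scene','top'):
  print([(d['at'],round(d['conf'],2),at_z(c,d['at'],.098).round(3)) for d in place_of(c,'jar1')[:5]])
print([(d['at'],at_z('top',d['at'],.037).round(4)) for d in place_of('top','cover_handle')[:2]], [(d['at'],at_z('top',d['at'],.003).round(4)) for d in place_of('top','cover')[:2]], [(d['at'],at_z('top',d['at'],.030).round(4)) for d in place_of('top','washer_tab')[:2]],[(d['at'],at_z('top',d['at'],.006).round(4)) for d in place_of('top','washer')[:2]])
b=snapshot('scene');t=snapshot('top')
cv2.imwrite('pics/j1.png',np.hstack([cv2.resize(b[90:290,180:380],(400,400)),cv2.resize(t[140:260,300:420],(400,400))])[:,:,::-1]);cv2.imwrite('pics/raw_mat0.png',t[:,:,::-1])"
```

```text
clock: 32.6
tcp_pos: [0.6418, -0.3593, 0.2762]
eef_rot: [[-0.985, 0.172, 0.004], [0.172, 0.985, -0.003], [-0.005, -0.002, -1.0]]
contact_force: [0.6, -0.4, 0.1]
opening: 0.601
gripper_force: 0.0
clock: 33.85
tcp_pos: [0.6165, 0.0336, 0.2717]
eef_rot: [[-0.987, 0.163, -0.001], [0.163, 0.987, 0.004], [0.002, 0.004, -1.0]]
contact_force: [-0.1, -1.1, 0.3]
opening: 0.601
gripper_force: 0.0
clock: 34.1
tcp_pos: [0.6169, 0.0251, 0.2721]
eef_rot: [[-0.984, 0.176, -0.0], [0.176, 0.984, -0.001], [-0.0, -0.001, -1.0]]
contact_force: [-0.8, -0.2, -0.1]
opening: 0.601
gripper_force: 0.0
now [0.6169 0.0251 0.2721] a 2.9652 q7 1.433 need xyz [0.006 0.029 1.552] spin -0.004 F [-0.8 -0.2 -0.1] open 0.601 t 34.1
  after spin need xy [0.006 0.026]
[([346.0, 225.1], 0.87, array([0.568, 0.204, 0.098])), ([261.0, 231.0], 0.83, array([0.619, 0.027, 0.098])), ([253.9, 197.3], 0.61, array([ 0.504, -0.012,  0.098]))]
[([250.1, 205.5], 0.47, array([ 0.504, -0.012,  0.098])), ([177.0, 217.4], 0.43, array([0.466, 0.2  , 0.098])), ([214.0, 200.6], 0.37, array([0.517, 0.094, 0.098]))]
[([363.5, 162.1], array([ 0.6455, -0.3622,  0.037 ]))] [([358.1, 183.2], array([ 0.5823, -0.3549,  0.003 ]))] [([352.9, 235.0], array([ 0.4196, -0.3315,  0.03  ]))] [([356.5, 219.0], array([ 0.4689, -0.3492,  0.006 ]))]
```

View pics/j1.png

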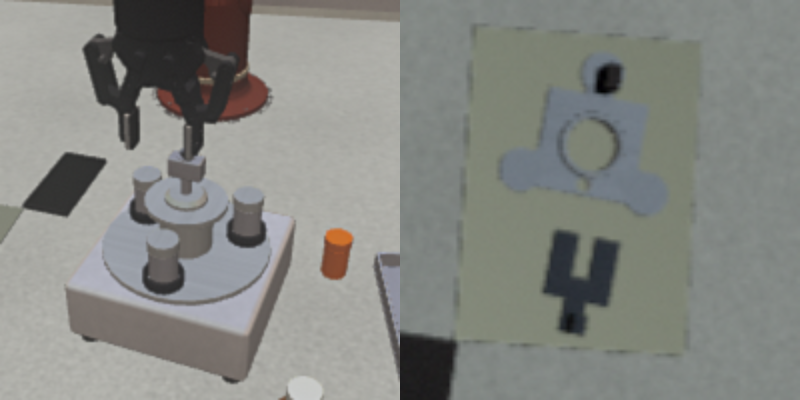

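Both parts lie flat on the mat, and all three jars stand in their wells. I'll grip jar A.

```bash
python3 -m jog '[0.006,0.015,0.4,0,60, 0,0,0.5,0,60, 0,0,0.4,0,60, 0,0,0.25,0,60, 0,0,0,0,60, 0,0,0,0,60]'
python3 -m jog '[0,0,0,0,0, 0,0,0,0,0, 0,0,0,0,0, 0,0,0,0,0, 0,0,0,0,0]' 60
python3 -c "
from h import *
go(.592,.357,.22)"
```

```text
clock: 35.35
tcp_pos: [0.6174, 0.0286, 0.1492]
eef_rot: [[-0.985, 0.172, 0.002], [0.172, 0.985, -0.0], [-0.002, 0.0, -1.0]]
contact_force: [-0.1, 0.2, 1.1]
opening: 0.602
gripper_force: 0.0
clock: 35.98
tcp_pos: [0.6176, 0.0285, 0.1499]
eef_rot: [[-0.985, 0.172, 0.003], [0.172, 0.985, 0.0], [-0.003, 0.001, -1.0]]
contact_force: [-0.3, 0.2, 6.0]
opening: 0.371
gripper_force: 59.3
now [0.6176 0.0285 0.1499] a 2.9683 q7 1.461 need xyz [ 1.021  3.991 -0.877] spin 0.0 F [-0.3  0.2  6. ] open 0.371 t 36.0
```

```bash
python3 -m jog '[0,0,-0.2,0,0, 0,0,-0.4,0,0, 0,0,-0.5,0,0, 0.06,0.25,0,0,0, 0.127,0.5,0,0,0, 0.127,0.5,0,0,0, 0.127,0.5,0,0,0, 0.127,0.5,0,0,0, 0.127,0.5,0,0,0, 0.127,0.5,0,0,0]'
python3 -m jog '[0.127,0.5,0,0,0, 0.13,0.49,0,0,0, 0.06,0.25,0,0,0, 0,0,0.5,0,0, 0,0,0.7,0,0, 0,0,0.6,0,0, 0,0,0.2,0,0, 0,0,0,0,0, 0,0,0,0,0]'
python3 -c "
from h import *
go(.592,.357,.0555);print(get_state()['ft_torque'])"
```

```text
clock: 37.22
tcp_pos: [0.5947, 0.2985, 0.2346]
eef_rot: [[-0.985, 0.171, -0.003], [0.171, 0.985, -0.001], [0.003, -0.001, -1.0]]
contact_force: [0.5, 0.5, -2.0]
opening: 0.369
gripper_force: 59.8
clock: 38.35
tcp_pos: [0.5905, 0.3989, 0.0789]
eef_rot: [[-0.985, 0.172, 0.004], [0.173, 0.985, 0.003], [-0.004, 0.003, -1.0]]
contact_force: [-0.1, -0.4, -1.6]
opening: 0.368
gripper_force: 59.9
now [0.5905 0.3989 0.0789] a 2.9682 q7 0.912 need xyz [-0.108 -0.514  0.291] spin 0.0 F [-0.1 -0.4 -1.6] open 0.368 t 38.4
[ 0.05208878 -0.0551752   0.0252782 ]
```

```bash
python3 -m jog '[-0.05,-0.25,0,0,0, -0.06,-0.26,0,0,0, 0,0,0.15,0,0, 0,0,0.1,0,0, 0,0,0,0,0, 0,0,0,0,0]'
python3 -m jog '[0,0,0.03,0,0, 0,0,0,0,0, 0,0,0,0,0]'
```

```text
clock: 39.1
tcp_pos: [0.5902, 0.3572, 0.056]
eef_rot: [[-0.985, 0.171, -0.0], [0.171, 0.985, 0.0], [0.0, 0.0, -1.0]]
contact_force: [-0.2, -0.5, 0.5]
opening: 0.372
gripper_force: 60.1
clock: 39.48
tcp_pos: [0.5907, 0.3571, 0.0559]
eef_rot: [[-0.985, 0.172, 0.001], [0.172, 0.985, 0.001], [-0.001, 0.001, -1.0]]
contact_force: [-2.6, -2.2, 9.2]
opening: 0.368
gripper_force: 60.9
```

```bash
python3 -m jog '[0,0,-0.01,0,60, 0,0,0,0,60, 0,0,0,0,60, 0,0,-0.5,0,60, 0,0,-0.7,0,60, 0,0,-0.7,0,60, 0,0,-0.4,0,60, 0.04,-0.45,0,0,60, 0.04,-0.45,0,0,60, 0.04,-0.45,0,0,60]'
python3 -m jog '[0.04,-0.45,0,0,60, 0.04,-0.45,0,0,60, 0.04,-0.5,0,0,60, 0.04,-0.5,0,0.2,60, 0,0,0,0.225,60, 0,0,0,0.225,60, 0,0,0,0.225,60, 0,0,0,0.225,60, 0,0,0,0.225,60, 0,0,0,0,60]'
python3 -m jog '[0,0,0,0,60,0,0,0,0,60]'
python3 -c "
from h import *
go(.5237,.1049,.1485,1.921)"
```

```text
clock: 40.72
tcp_pos: [0.5618, 0.2507, 0.2383]
eef_rot: [[-0.985, 0.172, -0.0], [0.172, 0.985, -0.0], [0.0, -0.0, -1.0]]
contact_force: [0.2, 0.2, -1.0]
opening: 0.601
gripper_force: 0.0
clock: 41.98
tcp_pos: [0.5234, 0.1045, 0.2383]
eef_rot: [[-0.352, 0.936, -0.0], [0.936, 0.352, -0.0], [-0.0, -0.0, -1.0]]
contact_force: [-0.1, 0.6, 0.3]
opening: 0.601
gripper_force: 0.0
clock: 42.22
tcp_pos: [0.5235, 0.1042, 0.2386]
eef_rot: [[-0.351, 0.937, -0.0], [0.937, 0.351, 0.0], [0.0, 0.0, -1.0]]
contact_force: [0.3, -0.1, -0.1]
opening: 0.598
gripper_force: 0.0
now [0.5235 0.1042 0.2386] a 1.9291 q7 0.407 need xyz [0.007 0.006 1.126] spin 0.01 F [ 0.3 -0.1 -0.1] open 0.598 t 42.2
  after spin need xy [0.008 0.006]
```

```bash
python3 -m jog '[0.008,0.006,0.4,0,60, 0,0,0.45,0,60, 0,0,0.27,0,60, 0,0,0,0,60, 0,0,0,0,60]'
python3 -m jog '[0,0,0,0,0, 0,0,0,0,0, 0,0,0,0,0, 0,0,0,0,0, 0,0,0,0,0]' 60
python3 -m jog '[0,0,-0.2,0,0, 0,0,-0.4,0,0, 0,0,-0.5,0,0, 0,0,0,0,0]'
python3 -c "
from h import *
go(.527,.350,.0555);print(get_state()['ft_torque'])"
```

```text
clock: 42.85
tcp_pos: [0.5245, 0.1049, 0.1499]
eef_rot: [[-0.35, 0.937, 0.002], [0.937, 0.35, 0.0], [-0.0, 0.002, -1.0]]
contact_force: [0.7, -0.0, 0.7]
opening: 0.6
gripper_force: 0.0
clock: 43.48
tcp_pos: [0.5248, 0.1051, 0.1505]
eef_rot: [[-0.35, 0.937, 0.003], [0.937, 0.35, 0.001], [-0.0, 0.003, -1.0]]
contact_force: [-0.1, -0.5, 6.6]
opening: 0.369
gripper_force: 59.3
clock: 43.98
tcp_pos: [0.5255, 0.1048, 0.2403]
eef_rot: [[-0.349, 0.937, 0.007], [0.937, 0.349, 0.001], [-0.001, 0.007, -1.0]]
contact_force: [0.5, -0.4, -2.8]
opening: 0.368
gripper_force: 60.1
now [0.5255 0.1048 0.2403] a 1.9277 q7 0.408 need xyz [2.867 1.073 2.314] spin 0.0 F [ 0.5 -0.4 -2.8] open 0.368 t 44.0
[-0.01283001 -0.01510354  0.02302621]
```

```bash
python3 -m jog '[0.3,0.11,0,0,0, 0.5,0.19,0,0,0, 0.5,0.19,0,0,0, 0.5,0.19,0,0,0, 0.5,0.18,0,0,0, 0.367,0.14,0,0,0, 0.2,0.073,0.3,0,0, 0,0,0.6,0,0, 0,0,0.6,0,0, 0,0,0.5,0,0]'
python3 -m jog '[0,0,0.18,0,0, 0,0,0,0,0, 0,0,0.09,0,0, 0,0,0,0,0, 0,0,0,0,0]'
python3 -m jog '[0,0,0.04,0,0, 0,0,0,0,0, 0,0,0,0,0]'
```

```text
clock: 45.22
tcp_pos: [0.522, 0.3474, 0.0726]
eef_rot: [[-0.348, 0.938, -0.005], [0.938, 0.348, -0.004], [-0.002, -0.006, -1.0]]
contact_force: [0.1, 0.1, -2.5]
opening: 0.372
gripper_force: 60.1
clock: 45.85
tcp_pos: [0.5248, 0.3503, 0.0566]
eef_rot: [[-0.35, 0.937, 0.002], [0.937, 0.35, 0.001], [0.0, 0.003, -1.0]]
contact_force: [0.2, 0.0, 0.4]
opening: 0.371
gripper_force: 60.4
clock: 46.22
tcp_pos: [0.5249, 0.3503, 0.0565]
eef_rot: [[-0.349, 0.937, 0.002], [0.937, 0.349, 0.003], [0.002, 0.003, -1.0]]
contact_force: [-3.8, -2.4, 16.6]
opening: 0.373
gripper_force: 61.9
```

```bash
python3 -m jog '[0,0,-0.02,0,60, 0,0,0,0,60, 0,0,0,0,60, 0,0,-0.5,0,60, 0,0,-0.7,0,60, 0,0,-0.7,0,60, 0,0,-0.6,0,60, -0.3,-0.13,0,0,60, -0.5,-0.23,0,0,60, -0.5,-0.23,0,0,60]'
python3 -m jog '[-0.5,-0.23,0,0,60, -0.5,-0.23,0,0,60, -0.5,-0.22,0,0,60, -0.5,-0.22,0,0,60, -0.5,-0.2,0,0,60, -0.37,-0.16,0,0.2,60, 0,0,0,0.228,60, 0,0,0,0.228,60, 0,0,0,0.228,60, 0,0,0,0.228,60]'
python3 -m jog '[0,0,0,0.228,60, 0,0,0,0,60,0,0,0,0,60]'
python3 -c "
from h import *
go(.5032,-.0138,.1485,.875)"
```

```text
clock: 47.48
tcp_pos: [0.5158, 0.2348, 0.2535]
eef_rot: [[-0.35, 0.937, -0.0], [0.937, 0.35, -0.001], [-0.0, -0.0, -1.0]]
contact_force: [-0.1, 0.4, -0.5]
opening: 0.604
gripper_force: 0.0
clock: 48.72
tcp_pos: [0.5017, -0.0144, 0.2535]
eef_rot: [[0.499, 0.867, -0.001], [0.867, -0.499, -0.0], [-0.0, -0.001, -1.0]]
contact_force: [-0.3, -0.7, 0.3]
opening: 0.602
gripper_force: 0.0
clock: 49.1
tcp_pos: [0.5018, -0.0143, 0.2536]
eef_rot: [[0.639, 0.769, -0.0], [0.769, -0.639, -0.0], [-0.0, -0.0, -1.0]]
contact_force: [-0.9, 0.4, 0.9]
opening: 0.6
gripper_force: 0.0
now [ 0.5018 -0.0143  0.2536] a 0.878 q7 -0.247 need xyz [0.017 0.01  1.314] spin 0.004 F [-0.9  0.4  0.9] open 0.6 t 49.1
  after spin need xy [0.016 0.009]
```

```bash
python3 -m jog '[0.015,0.01,0.4,0,60, 0,0,0.5,0,60, 0,0,0.4,0,60, 0,0,0.01,0,60, 0,0,0,0,60]'
python3 -m jog '[0,0,0,0,0, 0,0,0,0,0, 0,0,0,0,0, 0,0,0,0,0, 0,0,0,0,0]' 60
python3 -m jog '[0,0,-0.2,0,0, 0,0,-0.4,0,0, 0,0,-0.5,0,0, 0,0,0,0,0]'
python3 -c "
from h import *
go(.460,.343,.0555);print(get_state()['ft_torque'])"
```

```text
clock: 49.72
tcp_pos: [0.5041, -0.0145, 0.15]
eef_rot: [[0.64, 0.768, 0.002], [0.768, -0.64, -0.0], [0.001, 0.002, -1.0]]
contact_force: [0.5, 0.2, -0.1]
opening: 0.596
gripper_force: 0.0
clock: 50.35
tcp_pos: [0.5042, -0.0141, 0.1507]
eef_rot: [[0.64, 0.768, 0.003], [0.768, -0.64, 0.001], [0.002, 0.002, -1.0]]
contact_force: [-1.5, 1.4, 5.3]
opening: 0.368
gripper_force: 59.0
clock: 50.85
tcp_pos: [0.5051, -0.0149, 0.2405]
eef_rot: [[0.641, 0.768, 0.008], [0.768, -0.641, -0.0], [0.005, 0.006, -1.0]]
contact_force: [0.4, 1.7, -2.2]
opening: 0.369
gripper_force: 59.9
now [ 0.5051 -0.0149  0.2405] a 0.8754 q7 -0.229 need xyz [ 3.062 -3.313  2.306] spin 0.0 F [ 0.4  1.7 -2.2] open 0.369 t 50.9
[ 0.02544619  0.00835156 -0.01818549]
```

```bash
python3 -m jog '[0.17,-0.18,0,0,0, 0.34,-0.37,0,0,0, 0.34,-0.37,0,0,0, 0.34,-0.37,0,0,0, 0.34,-0.37,0,0,0, 0.34,-0.37,0,0,0, 0.34,-0.37,0,0,0, 0.34,-0.37,0,0,0, 0.34,-0.36,0,0,0, 0.172,-0.183,0.1,0,0]'
python3 -m jog '[0,0,0.5,0,0, 0,0,0.7,0,0, 0,0,0.6,0,0, 0,0,0.28,0,0, 0,0,0,0,0, 0,0,0.09,0,0, 0,0,0,0,0, 0,0,0,0,0]'
python3 -m jog '[0,0,0.04,0,0, 0,0,0,0,0, 0,0,0,0,0]'
```

```text
clock: 52.1
tcp_pos: [0.4555, 0.3465, 0.228]
eef_rot: [[0.638, 0.77, -0.001], [0.77, -0.638, 0.0], [-0.001, -0.001, -1.0]]
contact_force: [0.2, -0.4, -2.1]
opening: 0.371
gripper_force: 59.9
clock: 53.1
tcp_pos: [0.4581, 0.3438, 0.0567]
eef_rot: [[0.641, 0.768, 0.003], [0.768, -0.641, 0.001], [0.003, 0.002, -1.0]]
contact_force: [0.9, -0.7, 3.4]
opening: 0.373
gripper_force: 60.3
clock: 53.48
tcp_pos: [0.4588, 0.3444, 0.0565]
eef_rot: [[0.641, 0.767, 0.004], [0.767, -0.641, 0.004], [0.006, 0.0, -1.0]]
contact_force: [-3.9, -0.9, 21.3]
opening: 0.366
gripper_force: 62.0
```

```bash
python3 -m jog '[0,0,-0.03,0,60, 0,0,0,0,60, 0,0,0,0,60, 0,0,-0.5,0,60, 0,0,-0.7,0,60, 0,0,-0.7,0,60, 0,0,-0.6,0,60, 0,0,0,0,60]'
python3 -c "
from h import *
t=snapshot('top');b=snapshot('scene');r=cv2.imread('pics/raw_mat0.png')[:,:,::-1]
d=np.abs(t.astype(int)-r.astype(int)).sum(2)[140:260,310:400];print('diff>60',(d>60).sum(),d.max())
print([(d['at'],at_z('top',d['at'],.037).round(4)) for d in place_of('top','cover_handle')[:2]], [(d['at'],at_z('top',d['at'],.003).round(4)) for d in place_of('top','cover')[:2]], [(d['at'],at_z('top',d['at'],.030).round(4)) for d in place_of('top','washer_tab')[:2]],[(d['at'],at_z('top',d['at'],.006).round(4)) for d in place_of('top','washer')[:2]])
cv2.imwrite('pics/m1.png',np.hstack([cv2.resize(b[170:300,340:470],(400,400)),cv2.resize(t[140:260,300:420],(400,400))])[:,:,::-1]);cv2.imwrite('pics/raw_mat1.png',t[:,:,::-1])
go(.641,-.3587,.25,2.968)"
```

```text
clock: 54.48
tcp_pos: [0.459, 0.3443, 0.2583]
eef_rot: [[0.641, 0.768, 0.007], [0.768, -0.641, 0.004], [0.008, 0.002, -1.0]]
contact_force: [-0.0, 0.0, 0.1]
opening: 0.601
gripper_force: 0.0
diff>60 800 365
[([360.8, 163.7], array([ 0.6403, -0.3538,  0.037 ]))] [([359.6, 184.6], array([ 0.5779, -0.3597,  0.003 ])), ([135.6, 179.0], array([0.5835, 0.3471, 0.003 ]))] [([363.0, 255.2], array([ 0.3581, -0.3629,  0.03  ]))] [([363.9, 236.0], array([ 0.4159, -0.3727,  0.006 ]))]
now [0.4558 0.3437 0.2528] a 0.8753 q7 -0.894 need xyz [-5.257  7.403  0.047] spin -2.664 F [ 0.2 -0.1  0.4] open 0.601 t 54.8
  after spin need xy [-3.796 -8.248]
```

View pics/m1.png

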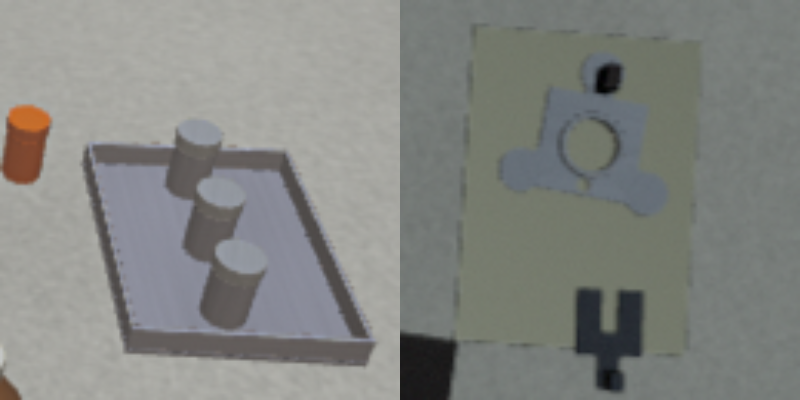

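The jars stand upright in the tray. The washer was knocked towards the near edge of the mat, so I'll measure it and put it back.

```bash
python3 -c "
from h import *
c=lambda p:np.array([300+(p[0]-400)/3.333,140+p[1]/3.333])
q=[at_z('top',c(p),.011)[:2] for p in((577,288),(643,292),(641,356),(575,353))]
e=q[0]-q[3]+q[1]-q[2];f=q[0]-q[1]+q[3]-q[2];o=np.mean(q,0)
h=np.arctan2(e[1],e[0]);print('origin',o,h,np.arctan2(f[1],f[0])-np.pi/2)
# refine by threshold on tray-excluded dark pixels
t=cv2.imread('pics/raw_mat1.png');g=t.sum(2)
m=np.zeros(g.shape,np.uint8);m[224:262,346:398]=(g[224:262,346:398]<210)
n,l,s,cc=cv2.connectedComponentsWithStats(m);k=1+np.argmax(s[1:,4]);print(s[k])
# model fit: rasterise plate+slot+tab
from scipy.optimize import minimize
tgt=cv2.GaussianBlur((l==k).astype(np.float32),(0,0),.8)
def ren(v):
  x,y,a=v;R=np.array([[np.cos(a),-np.sin(a)],[np.sin(a),np.cos(a)]]);im=np.zeros((384*4,512*4),np.uint8)
  P=lambda L,z:np.round([np.array(proj('top',(*(R@np.array(u)+[x,y]),z)))*4+1.5 for u in L]).astype(np.int32)
  cv2.fillPoly(im,[P([(.031,.031),(.031,.008),(-.009,.008),(-.009,-.008),(.031,-.008),(.031,-.031),(-.031,-.031),(-.031,.031)],.011)],1)
  for z in np.linspace(.011,.041,5): cv2.fillPoly(im,[P([(-.062,.006),(-.044,.006),(-.044,-.006),(-.062,-.006)],z)],1)
  cv2.fillPoly(im,[P([(-.062,.009),(-.03,.009),(-.03,-.009),(-.062,-.009)],.011)],1)
  return cv2.GaussianBlur(cv2.resize(im.astype(np.float32),(512,384),interpolation=cv2.INTER_AREA),(0,0),.8)
f=lambda v:((ren(v)-tgt)**2).sum()
v=minimize(f,[*o,h],method='Nelder-Mead',options=dict(initial_simplex=[[*o,h],[o[0]+.005,o[1],h],[o[0],o[1]+.005,h],[*o,h+.08]]));print(v.x,v.fun)
x,y,a=v.x;print('tab',x-.053*np.cos(a),y-.053*np.sin(a))
go(x-.053*np.cos(a),y-.053*np.sin(a),.2,a+np.pi)
"
```

```text
origin [ 0.41396928 -0.36745639] -0.030436549323850013 -0.03828595941592505
[352 227  21  30 386]
[ 0.41526236 -0.3655753  -0.03171472] 5.121485710144043
tab 0.3622890162673813 -0.36389470169202304
now [0.4558 0.3437 0.2528] a 0.8753 q7 -0.894 need xyz [-7.537  4.77   0.682] spin -2.845 F [ 0.2 -0.1  0.4] open 0.601 t 54.8
  after spin need xy [ 0.888 -8.877]
```

```bash
python3 -m jog '[-0.303,0.406,0,0,60, -0.303,0.406,0,0,60, -0.303,0.406,0,0,60, -0.303,0.406,0,0,60, -0.303,0.406,0,0,60, -0.303,0.406,0,0,60, -0.303,0.406,0,0,60, -0.303,0.406,0,0,60, -0.303,0.406,0,0,60, -0.303,0.406,0,0,60]'
python3 -m jog '[-0.502,0.079,0,0,60, -0.502,0.079,0,0,60, -0.502,0.079,0,0,60, -0.502,0.079,0,0,60, -0.502,0.079,0,0,60, -0.502,0.079,0,0,60, -0.502,0.079,0,0,60, -0.502,0.079,0,0,60, -0.502,0.079,0,0,60, 0,0,0,0.231,60]'
python3 -m jog '[0,0,0,0.231,60, 0,0,0,0.231,60, 0,0,0,0.231,60, 0,0,0,0.231,50, 0,0,0,0,50, 0,0,0,0,50]'
python3 -c "
from h import *
go(.3622,-.364,.031,-.0317)"
```

```text
clock: 56.02
tcp_pos: [0.5506, -0.0514, 0.2534]
eef_rot: [[0.641, 0.768, -0.002], [0.768, -0.641, 0.0], [-0.001, -0.002, -1.0]]
contact_force: [0.1, 0.9, -0.1]
opening: 0.596
gripper_force: 0.0
clock: 57.28
tcp_pos: [0.3592, -0.3677, 0.2545]
eef_rot: [[0.777, 0.629, -0.002], [0.629, -0.777, -0.002], [-0.002, 0.0, -1.0]]
contact_force: [0.1, 1.0, -0.1]
opening: 0.596
gripper_force: 0.0
clock: 58.02
tcp_pos: [0.3627, -0.3641, 0.2541]
eef_rot: [[1.0, -0.029, -0.001], [-0.029, -1.0, 0.001], [-0.001, -0.001, -1.0]]
contact_force: [-0.3, 0.1, -0.0]
opening: 0.501
gripper_force: 0.0
now [ 0.3627 -0.3641  0.2541] a -0.0293 q7 -0.231 need xyz [-4.000e-03  1.000e-03  2.789e+00] spin 0.003 F [-0.3  0.1 -0. ] open 0.501 t 58.0
  after spin need xy [-0.007 -0.001]
```

```bash
python3 -m jog '[0,0,0.6,0,50, 0,0,0.6,0,50, 0,0,0.6,0,50, 0,0,0.5,0,50, 0,0,0.3,0,50, 0,0,0.16,0,50, 0,0,0,0,50, 0,0,0,0,50]'
python3 -m jog '[0,0,0,0,0, 0,0,0,0,0, 0,0,0,0,0, 0,0,0,0,0, 0,0,0,0,0]' 80
python3 -m jog '[0,0,-0.1,0,0, 0,0,-0.2,0,0, 0,0,0,0,0, 0,0,0,0,0]'
python3 -c "
from h import *
go(.413,-.335,.06,-.03)"
```

```text
clock: 59.02
tcp_pos: [0.3632, -0.365, 0.0348]
eef_rot: [[1.0, -0.031, 0.001], [-0.031, -1.0, -0.002], [0.001, 0.001, -1.0]]
contact_force: [0.3, -0.7, 0.5]
opening: 0.5
gripper_force: 0.0
clock: 59.65
tcp_pos: [0.3631, -0.3645, 0.0345]
eef_rot: [[0.999, -0.032, 0.001], [-0.032, -0.999, -0.0], [0.001, 0.0, -1.0]]
contact_force: [-0.8, 1.8, 5.8]
opening: 0.116
gripper_force: 78.5
clock: 60.15
tcp_pos: [0.363, -0.3641, 0.0579]
eef_rot: [[1.0, -0.031, 0.0], [-0.031, -1.0, 0.0], [0.0, -0.0, -1.0]]
contact_force: [0.5, 0.0, -1.0]
opening: 0.115
gripper_force: 78.1
now [ 0.363  -0.3641  0.0579] a -0.0315 q7 0.045 need xyz [ 0.614 -0.383 -0.026] spin -0.002 F [ 0.5  0.  -1. ] open 0.115 t 60.1
  after spin need xy [ 0.614 -0.382]
```

```bash
python3 -m jog '[0.3,-0.19,0,0,0, 0.314,-0.19,0,0,0, 0,0,0.15,0,0, 0,0,0.1,0,0, 0,0,0.05,0,0, 0,0,0,0,0, 0,0,0,0,0]'
python3 -m jog '[0,0,0.03,0,0, 0,0,0,0,0, 0,0,0,0,0]'
```

```text
clock: 61.02
tcp_pos: [0.4111, -0.3357, 0.0346]
eef_rot: [[0.999, -0.034, -0.001], [-0.034, -0.999, 0.002], [-0.001, -0.002, -1.0]]
contact_force: [-1.9, 2.7, 6.2]
opening: 0.119
gripper_force: 79.1
clock: 61.4
tcp_pos: [0.4108, -0.3358, 0.034]
eef_rot: [[0.999, -0.035, 0.001], [-0.035, -0.999, 0.003], [0.001, -0.003, -1.0]]
contact_force: [-5.1, 5.5, 19.6]
opening: 0.12
gripper_force: 81.0
```

```bash
python3 -m jog '[0,0,-0.02,0,50, 0,0,0,0,50, 0,0,0,0,50, 0,0,-0.5,0,50, 0,0,-0.6,0,50, 0.48,0.03,0,0,50, 0.48,0.03,0,0,50, 0.48,0.03,0,0,50, 0.48,0.03,0,0,50, 0.48,0.03,0,0,50]'
python3 -m jog '[0.49,0.04,0,0,50, 0,0,0,0.177,50, 0,0,0,0,50, 0,0,0,0,50]'
python3 -c "
from h import *
go(.6413,-.3587,.0354,-.1727)
t=snapshot('top');b=snapshot('scene')
print([(d['at'],at_z('scene',d['at'],.037).round(4)) for d in place_of('scene','cover_handle')[:2]],proj('scene',(.6413,-.3587,.037)))
r=cv2.imread('pics/raw_mat0.png')[:,:,::-1]
cv2.imwrite('pics/m2.png',np.hstack([cv2.resize(b[150:280,60:190],(400,400)),cv2.resize(t[140:260,300:420],(400,400))])[:,:,::-1])"
```

```text
clock: 62.65
tcp_pos: [0.6055, -0.3534, 0.1202]
eef_rot: [[0.999, -0.032, -0.001], [-0.032, -0.999, 0.0], [-0.001, -0.0, -1.0]]
contact_force: [0.4, -0.3, -0.0]
opening: 0.495
gripper_force: 0.0
clock: 63.15
tcp_pos: [0.6428, -0.3583, 0.1207]
eef_rot: [[0.986, -0.169, -0.001], [-0.169, -0.986, 0.0], [-0.001, 0.0, -1.0]]
contact_force: [-1.2, 0.1, -0.5]
opening: 0.5
gripper_force: 0.0
now [ 0.6428 -0.3583  0.1207] a -0.1702 q7 -0.704 need xyz [-0.017  0.008  1.066] spin 0.003 F [-1.2  0.1 -0.5] open 0.5 t 63.1
  after spin need xy [-0.018  0.009]
[([100.1, 233.7], array([ 0.6292, -0.362 ,  0.037 ]))] [ 98.63990397 237.30477693]
```

View pics/m2.png

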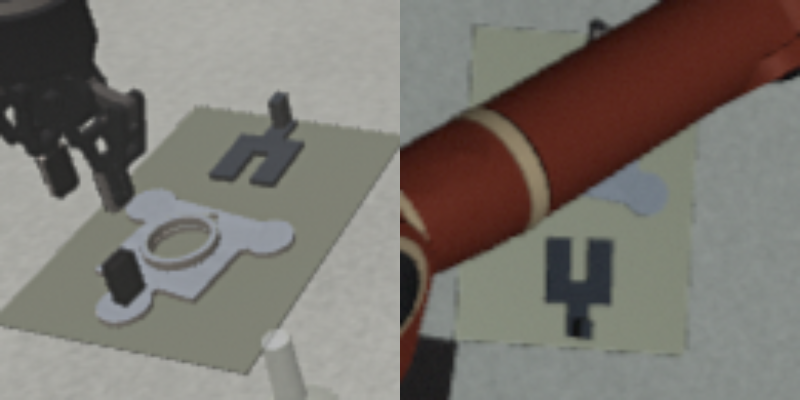

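The washer is back on the mat and the cover hasn't moved. I'll take the cover at the same grip and return it.

```bash
python3 -m jog '[-0.018,0.008,0.5,0.003,50, 0,0,0.4,0,50, 0,0,0.15,0,50, 0,0,0,0,50, 0,0,0,0,50]'
python3 -c "
from h import *
go(.6413,-.3587,.0354,-.1727)"
```

```text
clock: 63.92
tcp_pos: [0.6426, -0.3594, 0.0389]
eef_rot: [[0.985, -0.172, 0.002], [-0.172, -0.985, -0.002], [0.002, 0.002, -1.0]]
contact_force: [0.4, -0.6, 0.3]
opening: 0.502
gripper_force: 0.0
now [ 0.6426 -0.3594  0.0389] a -0.1729 q7 -0.657 need xyz [-0.018 -0.005  0.044] spin -0.0 F [ 0.4 -0.6  0.3] open 0.502 t 63.9
  after spin need xy [-0.018 -0.005]
```

```bash
python3 -m jog '[-0.016,-0.004,0.042,0,50, 0,0,0,0,50, 0,0,0,0,50]'
python3 -m jog '[0,0,0,0,0, 0,0,0,0,0, 0,0,0,0,0, 0,0,0,0,0, 0,0,0,0,0]' 110
python3 -c "
from h import *
go(.6413,-.3587,.0354,-.1727);print(get_state()['ft_torque'])"
```

```text
clock: 64.3
tcp_pos: [0.6409, -0.3578, 0.0339]
eef_rot: [[0.985, -0.172, 0.0], [-0.172, -0.985, -0.0], [0.0, 0.0, -1.0]]
contact_force: [0.4, -0.1, -0.1]
opening: 0.501
gripper_force: 0.0
clock: 64.92
tcp_pos: [0.641, -0.3581, 0.034]
eef_rot: [[0.985, -0.172, 0.0], [-0.172, -0.985, -0.001], [0.001, 0.0, -1.0]]
contact_force: [0.2, -0.3, 2.3]
opening: 0.142
gripper_force: 107.9
now [ 0.641  -0.3581  0.034 ] a -0.173 q7 -0.653 need xyz [ 0.005  0.007 -0.018] spin -0.0 F [ 0.2 -0.3  2.3] open 0.142 t 64.9
  after spin need xy [0.005 0.007]
[ 0.02188561 -0.00377264  0.02338454]
```

```bash
python3 -m jog '[0,0,-0.2,0,0, 0,0,-0.4,0,0, 0,0,-0.6,0,0, 0,0,-0.6,0,0, 0,0,-0.6,0,0, 0,0,-0.6,0,0, 0,0,-0.3,0,0, -0.06,-0.23,0,0,0, -0.12,-0.46,0,0,0, -0.12,-0.46,0,0,0]'
python3 -m jog '[-0.12,-0.46,0,0,0, -0.12,-0.46,0,0,0, -0.12,-0.46,0,0,0, -0.12,-0.46,0,0,0, -0.12,-0.46,0,0,0, -0.12,-0.46,0,0,0, -0.13,-0.45,0,0,0, -0.12,-0.46,0,0,0, -0.06,-0.23,0,0,0, 0,0,0,0,0]'
python3 -m jog '[0,0,0,0,0,0,0,0,0,0,0,0,0,0,0,0,0,0,0,0]'
python3 -c "
from h import *
go(.6087,.0287,.1899,-.1733);print(get_state()['ft_torque'],get_state()['eef_rot'])"
```

```text
clock: 66.18
tcp_pos: [0.6323, -0.2622, 0.2978]
eef_rot: [[0.985, -0.174, -0.0], [-0.174, -0.985, 0.001], [-0.0, -0.001, -1.0]]
contact_force: [-1.1, 0.9, -1.0]
opening: 0.144
gripper_force: 107.4
clock: 67.42
tcp_pos: [0.6055, 0.0596, 0.2975]
eef_rot: [[0.985, -0.17, -0.0], [-0.17, -0.985, -0.0], [-0.0, 0.0, -1.0]]
contact_force: [-0.2, -0.5, -1.5]
opening: 0.144
gripper_force: 107.5
clock: 67.92
tcp_pos: [0.6056, 0.0578, 0.2976]
eef_rot: [[0.985, -0.173, -0.0], [-0.173, -0.985, -0.0], [0.0, 0.0, -1.0]]
contact_force: [0.4, 0.1, -1.7]
opening: 0.144
gripper_force: 107.5
now [0.6056 0.0578 0.2976] a -0.1741 q7 -1.265 need xyz [0.101 0.352 1.347] spin -0.001 F [ 0.4  0.1 -1.7] open 0.144 t 67.9
  after spin need xy [0.101 0.352]
[-0.06130748 -0.07231333  0.02314309] [[ 9.84878090e-01 -1.73248803e-01 -1.78373155e-05]
 [-1.73248804e-01 -9.84878084e-01 -1.11180837e-04]
 [ 1.69436579e-06  1.12589864e-04 -9.99999994e-01]]
```

```bash
python3 -m jog '[0.101,0.352,0,0,0, 0,0,0.2,0,0, 0,0,0.25,0,0, 0,0,0,0,0, 0,0,0,0,0, 0,0,0,0,0]'
python3 -c "
from h import *
go(.6087,.0287,.1899,-.1733)"
```

```text
clock: 68.68
tcp_pos: [0.6091, 0.0293, 0.2625]
eef_rot: [[0.985, -0.172, 0.001], [-0.172, -0.985, -0.0], [0.001, 0.0, -1.0]]
contact_force: [-0.2, -1.0, -2.8]
opening: 0.14
gripper_force: 107.5
now [0.6091 0.0293 0.2625] a -0.1729 q7 -1.191 need xyz [-0.005  0.008  0.907] spin 0.001 F [-0.2 -1.  -2.8] open 0.14 t 68.7
  after spin need xy [-0.004  0.008]
```

```bash
python3 -m jog '[-0.004,0.006,0.15,0,0, 0,0,0.15,0,0, 0,0,0.15,0,0, 0,0,0.15,0,0, 0,0,0,0,0, 0,0,0,0,0]'
python3 -c "
from h import *
go(.6087,.0287,.1899,-.1733)"
```

```text
clock: 69.42
tcp_pos: [0.6085, 0.0287, 0.2139]
eef_rot: [[0.985, -0.172, 0.001], [-0.172, -0.985, -0.0], [0.001, 0.0, -1.0]]
contact_force: [-0.5, -0.7, -1.6]
opening: 0.145
gripper_force: 107.5
now [0.6085 0.0287 0.2139] a -0.1733 q7 -1.148 need xyz [ 0.002 -0.001  0.3  ] spin 0.0 F [-0.5 -0.7 -1.6] open 0.145 t 69.4
  after spin need xy [ 0.002 -0.001]
```

```bash
python3 -m jog '[0.001,0,0.08,0,0, 0,0,0.06,0,0, 0,0,0.05,0,0, 0,0,0,0,0]'
python3 -m jog '[0,0,0.04,0,0, 0,0,0.03,0,0, 0,0,0,0,0, 0,0,0,0,0]'
python3 -c "
from h import *
go(.6087,.0287,.1899,-.1733);print(get_state()['ft_torque'])"
```

```text
clock: 69.92
tcp_pos: [0.6081, 0.029, 0.1979]
eef_rot: [[0.985, -0.172, -0.001], [-0.172, -0.985, 0.0], [-0.001, 0.0, -1.0]]
contact_force: [-0.4, -0.1, -1.4]
opening: 0.146
gripper_force: 107.5
clock: 70.42
tcp_pos: [0.6084, 0.0289, 0.1929]
eef_rot: [[0.985, -0.172, 0.0], [-0.172, -0.985, -0.0], [0.0, 0.0, -1.0]]
contact_force: [0.7, -0.7, -2.4]
opening: 0.143
gripper_force: 107.5
now [0.6084 0.0289 0.1929] a -0.1731 q7 -1.128 need xyz [0.004 0.001 0.037] spin 0.0 F [ 0.7 -0.7 -2.4] open 0.143 t 70.4
  after spin need xy [0.004 0.001]
[-0.04522663 -0.12647958  0.0428139 ]
```

```bash
python3 -m jog '[0.003,0,0.03,0,0, 0,0,0,0,0, 0,0,0,0,0]'
python3 -m jog '[0,0,0.02,0,0, 0,0,0,0,0, 0,0,0,0,0]'
python3 -m jog '[0,0,0.02,0,0, 0,0,0,0,0, 0,0,0,0,0]'
```

```text
clock: 70.8
tcp_pos: [0.6086, 0.0288, 0.1904]
eef_rot: [[0.985, -0.172, -0.0], [-0.172, -0.985, -0.0], [-0.0, 0.0, -1.0]]
contact_force: [0.6, -0.5, -1.9]
opening: 0.144
gripper_force: 107.5
clock: 71.18
tcp_pos: [0.6088, 0.0288, 0.1899]
eef_rot: [[0.985, -0.172, 0.001], [-0.172, -0.985, 0.0], [0.001, -0.0, -1.0]]
contact_force: [-2.3, 0.9, 5.1]
opening: 0.14
gripper_force: 108.4
clock: 71.55
tcp_pos: [0.6089, 0.0287, 0.1898]
eef_rot: [[0.985, -0.172, 0.002], [-0.172, -0.985, 0.001], [0.001, -0.001, -1.0]]
contact_force: [-2.5, 1.9, 11.8]
opening: 0.142
gripper_force: 109.7
```

The cover seated at exactly the expected height. I'll release it and fetch the washer.

```bash
python3 -m jog '[0,0,-0.02,0,50, 0,0,0,0,50, 0,0,0,0,50, 0,0,-0.4,0,50, 0,0,-0.5,0,50, 0,0,-0.4,0,50, -0.083,0.245,0,0,50, -0.166,0.491,0,0,50, -0.166,0.491,0,0,50, -0.166,0.491,0,0,50]'
python3 -m jog '[-0.166,0.491,0,0,50, -0.166,0.491,0,0,50, -0.166,0.491,0,0,50, -0.166,0.491,0,0,50, -0.166,0.491,0,0,50, -0.166,0.491,0,0,50, -0.083,0.245,0,-0.176,50, 0,0,0,0,50, 0,0,0,0,50]'
python3 -c "
from h import *
go(.4108,-.3358,.0315,-.0345)
t=snapshot('top');b=snapshot('scene')
for c in('scene','top'):
  print([(d['at'],round(d['conf'],2),at_z(c,d['at'],.030).round(4)) for d in place_of(c,'washer_tab')[:2]],[(d['at'],at_z(c,d['at'],.006).round(4)) for d in place_of(c,'washer')[:2]])
print(proj('scene',(.4108,-.3358,.030)),proj('scene',(.4638,-.3376,.006)))
r=cv2.imread('pics/raw_mat1.png')
"
```

```text
clock: 72.8
tcp_pos: [0.5372, -0.1, 0.2915]
eef_rot: [[0.985, -0.173, -0.002], [-0.173, -0.985, 0.0], [-0.002, 0.0, -1.0]]
contact_force: [-0.1, -0.7, -0.5]
opening: 0.5
gripper_force: 0.0
clock: 73.92
tcp_pos: [0.4104, -0.3339, 0.2919]
eef_rot: [[0.999, -0.036, -0.001], [-0.036, -0.999, 0.002], [-0.001, -0.002, -1.0]]
contact_force: [0.0, 0.3, -0.2]
opening: 0.495
gripper_force: 0.0
now [ 0.4104 -0.3339  0.2919] a -0.0359 q7 -0.408 need xyz [0.009 0.03  3.255] spin -0.002 F [ 0.   0.3 -0.2] open 0.495 t 73.9
  after spin need xy [0.006 0.023]
[([147.9, 185.5], 0.76, array([ 0.4129, -0.3403,  0.03  ]))] [([142.5, 199.6], array([ 0.449, -0.345,  0.006])), ([408.0, 250.1], array([0.5241, 0.3564, 0.006 ]))]
[([350.7, 239.2], 0.92, array([ 0.4066, -0.3247,  0.03  ])), ([230.8, 189.0], 0.44, array([0.5555, 0.0474, 0.03  ]))] [([356.8, 223.1], array([ 0.456 , -0.3501,  0.006 ]))]
[149.69404158 185.23555104] [142.62290427 203.06074297]
```

```bash
python3 -m jog '[0.006,0.012,0.6,0,50, 0,0,0.6,0,50, 0,0,0.6,0,50, 0,0,0.6,0,50, 0,0,0.4,0,50, 0,0,0.3,0,50, 0,0,0.11,0,50, 0,0,0,0,50, 0,0,0,0,50]'
python3 -c "
from h import *
go(.4108,-.3358,.0312,-.0345)"
```

```text
clock: 75.35
tcp_pos: [0.4111, -0.3367, 0.037]
eef_rot: [[0.999, -0.035, 0.001], [-0.035, -0.999, -0.002], [0.001, 0.001, -1.0]]
contact_force: [0.3, -0.3, -0.2]
opening: 0.497
gripper_force: 0.0
now [ 0.4111 -0.3367  0.037 ] a -0.0348 q7 -0.077 need xyz [-0.004 -0.011  0.073] spin -0.0 F [ 0.3 -0.3 -0.2] open 0.497 t 75.3
  after spin need xy [-0.004 -0.011]
```

```bash
python3 -m jog '[-0.004,-0.006,0.05,0,50, 0,0,0,0,50, 0,0,0,0,50]'
python3 -m jog '[0,0,0,0,0, 0,0,0,0,0, 0,0,0,0,0, 0,0,0,0,0, 0,0,0,0,0]' 90
python3 -c "
from h import *
go(.4108,-.3358,.0312,-.0345)"
```

```text
clock: 75.72
tcp_pos: [0.4103, -0.3357, 0.0322]
eef_rot: [[0.999, -0.035, 0.0], [-0.035, -0.999, -0.0], [0.0, 0.0, -1.0]]
contact_force: [-0.5, 0.4, -0.1]
opening: 0.502
gripper_force: 0.0
clock: 76.35
tcp_pos: [0.4103, -0.3356, 0.0322]
eef_rot: [[0.999, -0.035, 0.0], [-0.035, -0.999, 0.0], [0.0, -0.0, -1.0]]
contact_force: [-0.5, 1.8, 3.6]
opening: 0.12
gripper_force: 87.8
now [ 0.4103 -0.3356  0.0322] a -0.035 q7 -0.069 need xyz [0.007 0.002 0.013] spin -0.001 F [-0.5  1.8  3.6] open 0.12 t 76.3
  after spin need xy [0.007 0.002]
```

```bash
cat > fit.py <<'E'
from h import *
from scipy.optimize import minimize
def fit(img,box,o,h):
    g=img.sum(2);x0,y0,x1,y1=box;m=np.zeros(g.shape,np.uint8);m[y0:y1,x0:x1]=g[y0:y1,x0:x1]<210
    n,l,s,_=cv2.connectedComponentsWithStats(m);k=1+np.argmax(s[1:,4]);tgt=cv2.GaussianBlur((l==k).astype(np.float32),(0,0),.8)
    def ren(v):
        x,y,a=v;R=np.array([[np.cos(a),-np.sin(a)],[np.sin(a),np.cos(a)]]);im=np.zeros((384*4,512*4),np.uint8)
        P=lambda L,z:np.round([(np.array(proj('top',(*(R@np.array(u)+[x,y]),z)))*4+1.5)*16 for u in L]).astype(np.int32)
        F=lambda L,z:cv2.fillPoly(im,[P(L,z)],1,shift=4)
        F([(.031,.031),(.031,.008),(-.009,.008),(-.009,-.008),(.031,-.008),(.031,-.031),(-.031,-.031),(-.031,.031)],.011)
        for z in np.linspace(.011,.041,5): F([(-.062,.006),(-.044,.006),(-.044,-.006),(-.062,-.006)],z)
        F([(-.062,.009),(-.03,.009),(-.03,-.009),(-.062,-.009)],.011)
        return cv2.GaussianBlur(cv2.resize(im.astype(np.float32),(512,384),interpolation=cv2.INTER_AREA),(0,0),.8)
    f=lambda v:((ren(v)-tgt)**2).sum()
    r=minimize(f,[*o,h],method='Nelder-Mead',options=dict(initial_simplex=[[*o,h],[o[0]+.005,o[1],h],[o[0],o[1]+.005,h],[*o,h+.08]]))
    return r.x,r.fun
E
python3 - <<'E'
from fit import *
m0=cv2.imread('pics/raw_mat0.png').astype(int);m1=cv2.imread('pics/raw_mat1.png').astype(int)
t0=np.array([.4122,-.3293]);a0=2.945-np.pi;true0=t0+.0526*np.array([np.cos(a0),np.sin(a0)])
v0,f0=fit(m0,(335,203,395,250),true0,a0);b=v0[:2]-true0;print(v0,f0,"bias",b,v0[2]-a0)
v1,f1=fit(m1,(346,224,398,262),(.4153,-.3656),-.03);o=v1[:2]-b;print(v1,f1)
t1=np.array([.3630,-.3641]);a=-.0315;d=o-t1;print("rel",d@[np.cos(a),np.sin(a)],d@[-np.sin(a),np.cos(a)])
E
```

```text
[ 0.4656164  -0.33898233 -0.19414093] 6.620961666107178 bias [0.00182959 0.00059196] 0.0024517235644169744Traceback (most recent call last):
  File "<stdin>", line 5, in <module>
  File "fit.py", line 15, in fit
    r=minimize(f,[*o,h],method='Nelder-Mead',options=dict(initial_simplex=[[*o,h],[o[0]+.005,o[1],h],[o[0],o[1]+.005,h],[*o,h+.08]]))
    res = _minimize_neldermead(fun, x0, args, callback, bounds=bounds,
                               **options)
    fxr = func(xr)
    fx = function(np.copy(x), *(wrapper_args + args))
  File "fit.py", line 14, in <lambda>
    f=lambda v:((ren(v)-tgt)**2).sum()
                 ~~~^^^
  File "fit.py", line 11, in ren
    for z in np.linspace(.011,.041,5): F([(-.062,.006),(-.044,.006),(-.044,-.006),(-.062,-.006)],z)
                                       ~^^^^^^^^^^^^^^^^^^^^^^^^^^^^^^^^^^^^^^^^^^^^^^^^^^^^^^^^^^^
  File "fit.py", line 9, in <lambda>
    F=lambda L,z:cv2.fillPoly(im,[P(L,z)],1,shift=4)
                                  ~^^^^^
  File "fit.py", line 8, in <lambda>
    P=lambda L,z:np.round([(np.array(proj('top',(*(R@np.array(u)+[x,y]),z)))*4+1.5)*16 for u in L]).astype(np.int32)
                                     ~~~~^^^^^^^^^^^^^^^^^^^^^^^^^^^^^^^^^^
  File "h.py", line 9, in proj
    c=camera_info(cam);K=np.array(c["intrinsics"]);p=K@(np.array(c["R"])@np.array(X)+np.array(c["t"]));return p[:2]/p[2]
ValueError: time passes only in moves, steps and waits
```

```bash
sed -i 's/^from cell import \*/from cell import *\nimport functools\ncamera_info=functools.lru_cache(camera_info)/' h.py
python3 - <<'E'
from fit import *
m1=cv2.imread('pics/raw_mat1.png').astype(int);b=np.array([.00183,.00059])
v1,f1=fit(m1,(346,224,398,262),(.4153,-.3656),-.03);o=v1[:2]-b;print(v1,f1)
t1=np.array([.3630,-.3641]);a=-.0315;d=o-t1;print("rel",d@[np.cos(a),np.sin(a)],d@[-np.sin(a),np.cos(a)])
E
```

```text
[ 0.415479   -0.36552566 -0.03714233] 5.034603118896484
rel 0.05068735873530398 -0.0004194785707740186
```

```bash
python3 -m jog '[0,0,-0.2,0,0, 0,0,-0.5,0,0, 0,0,-0.6,0,0, 0,0,-0.6,0,0, 0,0,-0.6,0,0, 0,0,-0.6,0,0, 0,0,-0.2,0,0, 0.1,-0.25,0,0,0, 0.233,-0.5,0,0,0, 0.233,-0.5,0,0,0]'
python3 -m jog '[0.233,-0.5,0,0,0, 0.233,-0.5,0,0,0, 0.233,-0.5,0,0,0, 0.133,-0.25,0,0,0, -0.242,-0.394,0,0,0, -0.242,-0.394,0,0,0, -0.242,-0.394,0,0,0, -0.242,-0.394,0,0,0, -0.242,-0.394,0,0,0, 0,0,0,0.206,0]'
python3 -m jog '[0,0,0,0,0,0,0,0,0,0,0,0,0,0,0]'
python3 -c "
from h import *
go(.4388,.0609,.2065,-.197)"
```

```text
clock: 77.6
tcp_pos: [0.4587, -0.2357, 0.2951]
eef_rot: [[0.999, -0.036, -0.002], [-0.036, -0.999, 0.001], [-0.002, -0.001, -1.0]]
contact_force: [0.1, 0.0, -0.7]
opening: 0.12
gripper_force: 87.9
clock: 78.85
tcp_pos: [0.4368, 0.0646, 0.2946]
eef_rot: [[0.981, -0.194, -0.005], [-0.194, -0.981, 0.002], [-0.005, -0.001, -1.0]]
contact_force: [0.6, -0.1, -1.4]
opening: 0.117
gripper_force: 88.1
clock: 79.22
tcp_pos: [0.4392, 0.0606, 0.2959]
eef_rot: [[0.981, -0.196, -0.0], [-0.196, -0.981, -0.0], [-0.0, 0.0, -1.0]]
contact_force: [0.4, -0.2, -0.3]
opening: 0.117
gripper_force: 88.1
now [0.4392 0.0606 0.2959] a -0.1969 q7 -1.335 need xyz [-0.005 -0.003  1.118] spin 0.0 F [ 0.4 -0.2 -0.3] open 0.117 t 79.2
  after spin need xy [-0.005 -0.002]
```

```bash
python3 -m jog '[0,0,0.4,0,0, 0,0,0.4,0,0, 0,0,0.22,0,0, 0,0,0.09,0,0, 0,0,0,0,0, 0,0,0,0,0, 0,0,0,0,0]'
python3 -c "
from h import *
go(.4976,.0492,.2065,-.197)"
```

```text
clock: 80.1
tcp_pos: [0.4396, 0.0612, 0.2078]
eef_rot: [[0.981, -0.195, 0.001], [-0.195, -0.981, 0.0], [0.001, -0.001, -1.0]]
contact_force: [-0.5, -0.8, -0.4]
opening: 0.115
gripper_force: 88.1
now [0.4396 0.0612 0.2078] a -0.1964 q7 -1.199 need xyz [0.74  0.006 0.018] spin 0.001 F [-0.5 -0.8 -0.4] open 0.115 t 80.1
  after spin need xy [0.74  0.006]
```

```bash
python3 -m jog '[0,0.004,0.014,0,0, 0,0,0,0,0, 0.15,0,0,0,0, 0.15,0,0,0,0, 0,0,0,0,0]'
python3 -m jog '[0.15,0,0,0,0, 0.15,0,0,0,0, 0,0,0,0,0]'
python3 -m jog '[0.14,0,0,0,0, 0,0,0,0,0, 0,0,0,0,0]'
python3 -c "
from h import *
go(.4976,.0492,.2012,-.197)"
```

```text
clock: 80.72
tcp_pos: [0.4641, 0.0557, 0.2062]
eef_rot: [[0.981, -0.196, 0.001], [-0.196, -0.981, -0.001], [0.001, 0.001, -1.0]]
contact_force: [-0.6, -0.3, -1.7]
opening: 0.116
gripper_force: 88.1
clock: 81.1
tcp_pos: [0.4874, 0.0511, 0.2062]
eef_rot: [[0.981, -0.196, 0.001], [-0.196, -0.981, -0.001], [0.001, 0.001, -1.0]]
contact_force: [0.9, -0.2, -1.5]
opening: 0.121
gripper_force: 88.1
clock: 81.47
tcp_pos: [0.497, 0.0493, 0.206]
eef_rot: [[0.981, -0.196, -0.001], [-0.196, -0.981, 0.0], [-0.001, 0.0, -1.0]]
contact_force: [0.1, -0.2, -1.3]
opening: 0.119
gripper_force: 88.1
now [0.497  0.0493 0.206 ] a -0.1968 q7 -1.183 need xyz [ 0.008 -0.     0.06 ] spin 0.0 F [ 0.1 -0.2 -1.3] open 0.119 t 81.5
  after spin need xy [ 0.008 -0.   ]
```

Now I'll lower it into the collar in small steps.

```bash
python3 -m jog '[0.006,0,0.03,0,0, 0,0,0,0,0, 0,0,0,0,0]'
python3 -m jog '[0,0,0.02,0,0, 0,0,0,0,0, 0,0,0,0,0]'
python3 -m jog '[0,0,0.02,0,0, 0,0,0,0,0, 0,0,0,0,0]'
```

```text
clock: 81.85
tcp_pos: [0.4975, 0.0493, 0.2037]
eef_rot: [[0.981, -0.195, -0.0], [-0.195, -0.981, 0.0], [-0.0, -0.0, -1.0]]
contact_force: [-0.3, -0.8, -0.6]
opening: 0.115
gripper_force: 88.1
clock: 82.22
tcp_pos: [0.4977, 0.0492, 0.2021]
eef_rot: [[0.981, -0.195, -0.0], [-0.195, -0.981, -0.0], [-0.0, 0.0, -1.0]]
contact_force: [-0.1, -0.5, -1.1]
opening: 0.122
gripper_force: 88.1
clock: 82.6
tcp_pos: [0.4978, 0.0492, 0.2013]
eef_rot: [[0.981, -0.196, 0.0], [-0.196, -0.981, 0.001], [0.0, -0.001, -1.0]]
contact_force: [-1.4, 1.2, 5.7]
opening: 0.121
gripper_force: 88.9
```

The washer is seated at the predicted height. I'll release it and go to the nut.

```bash
python3 -m jog '[0,0,-0.01,0,50, 0,0,0,0,50, 0,0,0,0,50, 0,0,-0.4,0,50, 0,0,-0.5,0,50, 0.32,0,0,0,50, 0.316,0,0,-0.2,50, 0,0,0,-0.225,50, 0,0,0,-0.225,50, 0,0,0,-0.225,50]'
python3 -m jog '[0,0,0,-0.225,50, 0,0,0,-0.225,50, 0,0,0,-0.225,50, 0,0,0,-0.225,50, 0,0,0,-0.225,50, 0,0,0,0,50, 0,0,0,0,50]'
python3 -c "
from h import *
go(.5475,.0392,.2085,1.373)
b=snapshot('scene');t=snapshot('top')
cv2.imwrite('pics/n1.png',cv2.resize(b[110:230,215:335],(600,600))[:,:,::-1])
print([(d['at'],round(d['conf'],2)) for d in place_of('scene','washer')[:2]],proj('scene',(.5477,.0392,.175)),[(d['at'],round(d['conf'],2)) for d in place_of('scene','washer_tab')[:2]],proj('scene',(.4958,.0497,.199)))
"
```

```text
clock: 83.85
tcp_pos: [0.5475, 0.0392, 0.273]
eef_rot: [[0.879, 0.476, -0.0], [0.476, -0.879, -0.0], [-0.001, 0.0, -1.0]]
contact_force: [0.1, -0.5, 0.1]
opening: 0.502
gripper_force: 0.0
clock: 84.72
tcp_pos: [0.5475, 0.0392, 0.2732]
eef_rot: [[0.198, 0.98, -0.0], [0.98, -0.198, -0.0], [-0.0, -0.0, -1.0]]
contact_force: [-0.4, -0.6, 0.1]
opening: 0.502
gripper_force: 0.0
now [0.5475 0.0392 0.2732] a 1.3712 q7 0.029 need xyz [ 0.001 -0.     0.808] spin -0.002 F [-0.4 -0.6  0.1] open 0.502 t 84.7
  after spin need xy [ 0. -0.]
[([270.0, 182.5], 0.74)] [272.08801838 183.07194141] [([278.9, 163.3], 0.82), ([129.3, 218.1], 0.72)] [280.58072928 161.53707892]
```

View pics/n1.png

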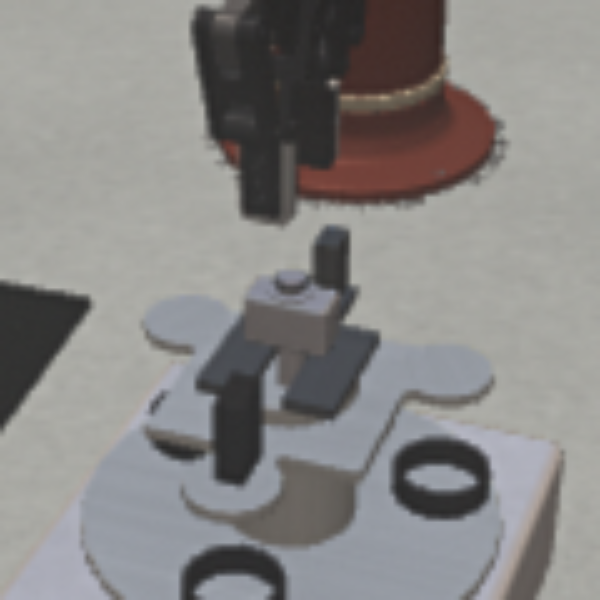

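The washer is flat under the raised nut, and the cover is home. I'll grip the nut and tighten it anticlockwise.

```bash
python3 -m jog '[0,0,0.4,0,50, 0,0,0.39,0,50, 0,0,0,0,50, 0,0,0,0,0, 0,0,0,0,0, 0,0,0,0,0, 0,0,0,0,0]' 50
python3 -m jog '[0,0,0.003,-0.2,0, 0,0,0.003,-0.2,0, 0,0,0.003,-0.2,0, 0,0,0.003,-0.2,0, 0,0,0.003,-0.2,0, 0,0,0.003,-0.2,0, 0,0,0.003,-0.2,0]'
python3 -m jog '[0,0,0.003,-0.2,0, 0,0,0.003,-0.2,0, 0,0,0.003,-0.2,0, 0,0,0.003,-0.2,0, 0,0,0.003,-0.2,0, 0,0,0.003,-0.2,0, 0,0,0.003,-0.2,0, 0,0,0,0,0, 0,0,0,0,0]'
python3 -c "
from h import *
go(.5475,.0392,.2085,1.373);print(get_state()['ft_torque'])"
```

```text
clock: 85.8
tcp_pos: [0.5474, 0.0392, 0.2115]
eef_rot: [[0.196, 0.981, 0.0], [0.981, -0.196, 0.001], [0.001, 0.0, -1.0]]
contact_force: [-3.7, 1.1, 6.2]
opening: 0.218
gripper_force: 51.4
clock: 86.68
tcp_pos: [0.5482, 0.0396, 0.2098]
eef_rot: [[-0.788, 0.616, 0.003], [0.616, 0.788, 0.001], [-0.001, 0.002, -1.0]]
contact_force: [-1.9, 1.3, 4.0]
opening: 0.219
gripper_force: 51.2
clock: 87.8
tcp_pos: [0.5482, 0.0406, 0.208]
eef_rot: [[-0.909, -0.416, 0.002], [-0.416, 0.909, 0.002], [-0.003, 0.001, -1.0]]
contact_force: [-2.5, 1.7, 6.2]
opening: 0.215
gripper_force: 51.3
now [0.5482 0.0406 0.208 ] a -2.7123 q7 1.884 need xyz [ 0.015 -0.012 -0.007] spin 2.798 F [-2.5  1.7  6.2] open 0.215 t 87.8
  after spin need xy [-0.018 -0.006]
[0.55161695 0.52440172 0.07856523]
```

```bash
python3 -m jog '[0,0,0,0,50, 0,0,0,0,50, 0,0,0,0,50, 0,0,-0.3,0,50, 0,0,-0.3,0,50, 0,0,0,0.23,50, 0,0,0,0.23,50, 0,0,0,0.23,50, 0,0,0,0.23,50, 0,0,0,0.23,50]'
python3 -m jog '[0,0,0,0.23,50, 0,0,0,0.23,50, 0,0,0,0.23,50, 0,0,0,0.23,50, 0,0,0,0.23,50, 0,0,0,0.23,50, 0,0,0,0.23,50, 0,0,0,0.23,50, 0,0,0,0.23,50, 0,0,0,0.23,50]'
python3 -m jog '[0,0,0,0.23,50, 0,0,0,0.23,50, 0,0,0,0.09,50, 0,0,0,0,50, 0,0,0,0,50]'
python3 -c "
from h import *
go(.5476,.0394,.206,.430)"
```

```text
clock: 89.05
tcp_pos: [0.5476, 0.0391, 0.2546]
eef_rot: [[-0.888, 0.46, -0.0], [0.46, 0.888, -0.0], [-0.0, -0.0, -1.0]]
contact_force: [0.1, -0.6, -0.8]
opening: 0.499
gripper_force: 0.0
clock: 90.3
tcp_pos: [0.5476, 0.0393, 0.2546]
eef_rot: [[0.655, 0.756, -0.0], [0.756, -0.655, -0.0], [-0.0, 0.0, -1.0]]
contact_force: [-0.0, -0.7, 0.4]
opening: 0.505
gripper_force: 0.0
clock: 90.92
tcp_pos: [0.5475, 0.0393, 0.2547]
eef_rot: [[0.908, 0.419, -0.0], [0.419, -0.908, -0.0], [-0.0, 0.0, -1.0]]
contact_force: [-0.2, 0.0, -0.7]
opening: 0.497
gripper_force: 0.0
now [0.5475 0.0393 0.2547] a 0.4325 q7 -0.774 need xyz [ 0.002 -0.001  0.608] spin 0.003 F [-0.2  0.  -0.7] open 0.497 t 90.9
  after spin need xy [ 0.001 -0.001]
```

```bash
python3 -m jog '[0,0,0.4,0,50, 0,0,0.2,0,50, 0,0,0,0,50, 0,0,0,0,0, 0,0,0,0,0, 0,0,0,0,0, 0,0,0,0,0]' 50
python3 -m jog '[0,0,0.003,-0.2,0, 0,0,0.003,-0.2,0, 0,0,0.003,-0.2,0, 0,0,0.003,-0.2,0, 0,0,0.003,-0.2,0, 0,0,0.003,-0.2,0, 0,0,0.003,-0.2,0]'
python3 -m jog '[0,0,0.003,-0.2,0, 0,0,0.003,-0.2,0, 0,0,0.003,-0.2,0, 0,0,0.003,-0.2,0, 0,0,0.003,-0.2,0, 0,0,0.003,-0.2,0, 0,0,0.003,-0.2,0, 0,0,0.003,-0.2,0, 0,0,0,0,0]'
python3 -c "
from h import *
go(.5475,.0392,.2085,2.945);print(get_state()['ft_torque'])"
```

```text
clock: 91.8
tcp_pos: [0.5477, 0.0401, 0.2078]
eef_rot: [[0.908, 0.419, 0.001], [0.419, -0.908, 0.002], [0.002, -0.001, -1.0]]
contact_force: [-2.3, 2.1, 6.1]
opening: 0.222
gripper_force: 51.6
clock: 92.68
tcp_pos: [0.5476, 0.0403, 0.2061]
eef_rot: [[0.034, 0.999, 0.001], [0.999, -0.034, 0.002], [0.002, 0.001, -1.0]]
contact_force: [-3.0, 2.2, 5.3]
opening: 0.222
gripper_force: 51.5
clock: 93.8
tcp_pos: [0.5473, 0.0402, 0.204]
eef_rot: [[-0.938, 0.346, 0.0], [0.346, 0.938, 0.002], [0.001, 0.002, -1.0]]
contact_force: [-2.4, 2.3, 6.9]
opening: 0.221
gripper_force: 51.5
now [0.5473 0.0402 0.204 ] a 2.7879 q7 1.185 need xyz [-0.007 -0.011 -0.056] spin -0.2 F [-2.4  2.3  6.9] open 0.221 t 93.8
  after spin need xy [-0.005 -0.012]
[0.63638594 0.70112173 0.01772227]
```

```bash
cat > q.py <<'E'
from h import *
s=get_state();print("a",np.arctan2(s["eef_rot"][1,0],s["eef_rot"][0,0]).round(4),"Tz",s["ft_torque"][2].round(3),"z",s["tcp_pos"][2].round(4),"Fz",s["contact_force"][2].round(1))
E
for i in 1; do python3 -m jog '[0,0,0.002,-0.12,0, 0,0,0,0,0]' >/dev/null; python3 q.py; python3 -m jog '[0,0,0.001,-0.08,0, 0,0,0,0,0]'>/dev/null; python3 q.py; python3 -m jog '[0,0,0.001,-0.05,0, 0,0,0,0,0]'>/dev/null; python3 q.py; python3 -m jog '[0,0,0.001,-0.05,0, 0,0,0,0,0]'>/dev/null; python3 q.py; done
```

```text
a 2.8817 Tz 0.081 z 0.2039 Fz 6.1
a 2.9444 Tz 0.071 z 0.2038 Fz 5.8
a 2.9806 Tz -0.427 z 0.2037 Fz 6.8
a 3.0163 Tz -1.001 z 0.2037 Fz 6.5
```

The stop is reached: the torque about z rises sharply. I'll release, withdraw and check numerically.

```bash
python3 -m jog '[0,0,0,0,50, 0,0,0,0,50, 0,0,0,0,50, 0,0,-0.4,0,50, 0,0,-0.6,0,50, 0,0,-0.4,0,50, 0,-0.5,0,0,50, 0,-0.5,0,0,50, 0,-0.5,0,0,50, 0,-0.5,0,0,50]'
python3 -m jog '[0,-0.5,0,0,50, 0,-0.5,0,0,50, 0,-0.5,0,0,50, 0,0,0,0,50, 0,0,0,0,50]'
python3 -c "
from h import *
t=snapshot('top');snapshot('scene')
g=lambda c,n,z,k=2:print(n,c,[(np.round(d['at'],1).tolist(),round(d['conf'],2),at_z(c,d['at'],z).round(3).tolist()) for d in place_of(c,n)[:k]])
for n,z in dict(nut_grip=.1934,cover=.159,cover_handle=.193,washer=.175,washer_tab=.199).items():
  for c in('scene','top'): g(c,n,z)
for c in('scene','top'): g(c,'jar1',.004,5)
# nut angle in top image: bright bar on dark washer
p=proj('top',(.5476,.0392,.2054));print(p)
x,y=int(p[0]),int(p[1]);w=cv2.cvtColor(t,cv2.COLOR_RGB2GRAY)[y-9:y+10,x-9:x+10]
print(w)
go()"
```

```text
clock: 96.05
tcp_pos: [0.5284, -0.121, 0.3146]
eef_rot: [[-0.993, 0.118, -0.0], [0.118, 0.993, -0.0], [-0.0, -0.0, -1.0]]
contact_force: [-0.0, 0.9, 0.4]
opening: 0.5
gripper_force: 0.0
clock: 96.68
tcp_pos: [0.5147, -0.238, 0.3144]
eef_rot: [[-0.993, 0.117, -0.0], [0.117, 0.993, 0.001], [0.0, 0.001, -1.0]]
contact_force: [0.2, -0.2, -0.4]
opening: 0.501
gripper_force: 0.0
nut_grip scene [([266.9, 172.0], 0.74, [0.534, 0.026, 0.193])]
nut_grip top [([231.4, 188.9], 0.39, [0.546, 0.041, 0.193])]
cover scene [([272.0, 187.4], 0.6, [0.541, 0.038, 0.159])]
cover top [([231.6, 187.7], 0.8, [0.551, 0.041, 0.159]), ([301.8, 263.0], 0.59, [0.347, -0.156, 0.159])]
cover_handle scene [([259.0, 187.8], 0.65, [0.594, 0.02, 0.193])]
cover_handle top [([236.5, 166.6], 0.75, [0.606, 0.028, 0.193]), ([230.5, 202.5], 0.54, [0.509, 0.042, 0.193])]
washer scene [([272.2, 180.3], 0.74, [0.537, 0.038, 0.175]), ([264.0, 187.8], 0.45, [0.568, 0.025, 0.175])]
washer top [([233.3, 184.3], 0.65, [0.56, 0.036, 0.175])]
washer_tab scene [([280.5, 160.9], 0.68, [0.493, 0.049, 0.199])]
washer_tab top [([229.5, 20
[... 1413 characters left out ...]
 47  47  47
   46]
 [ 47  48  48  46  48  56  88 106  94  86  90  94 105  83  47  48  45  48
   47]
 [ 46  48  49  48  48  68  96 109 101  97 105 107 103  78  47  47  47  47
   49]
 [ 48  49  49  48  49  83 109 110 109 106 108 109  98  67  48  48  48  49
   48]
 [ 47  48  48  46  49  93 117 110 111 108 108 110  91  51  47  48  47  46
   50]
 [ 46  48  47  45  46  58  67  72  88 103 116 118  89  45  49  47  48  49
   47]
 [ 46  47  48  47  46  45  44  47  55  62  69  66  58  47  48  49  51  48
   49]
 [ 46  48  46  47  45  47  47  46  47  46  46  45  44  48  47  48  49  48
   49]]
now [ 0.5145 -0.2387  0.3147] a 3.0234 q7 1.911 need xyz [0. 0. 0.] spin 0.0 F [-0.5 -0.1 -0.4] open 0.498 t 97.4
```

Everything reads as it should: the nut is back along the slot at its stop, the cover and washer are in place, and the jars are in the tray.

```bash
python3 -c "
from cell import *
print(finish_job())"
```

```text
the job is handed in; nothing more can be done
None
```

The job is handed in at about 97 s of the 210 s, with no verdict returned: all three jars stand upright in the tray and the mixer is closed again with its cover home, washer seated and nut turned to its stop; the washer got knocked to the mat's edge during the run and I put it back on the mat before closing.

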